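Lift the split ring out of the pump housing

ROBOT

A 6-joint arm with a two-finger parallel gripper is mounted at the origin on the work surface. World frame = base frame: x ahead of the robot, y to its left, z up, the work surface at z = 0. Lengths are in m, angles in rad, forces in N, time in s.
With the tool pointing down it reaches from about 0.2 to 0.875 m from the base axis. Payload 3.4 kg.
Tool frame: the origin (TCP) lies at the very end of the fingers, on their centre line; the grasp point (between the pads) lies 19 mm behind it; z points along the fingers, y is the direction in which the jaws open and shut (so a half turn about z gives the same grasp; the last joint's range is limited). The gripper opens to 94 mm and grips with 3 to 60 N. Pads are 16 mm wide; open, the fingers measure 119 mm over their backs; the gripper's body (75 mm by 177 mm) begins 78 mm behind the grasp point.
Start: joints at [1.139, 0.276, 1.505, -0, 1.361, -0.121], TCP at [0.176, 0.547, 0.205] pointing down, gripper open.
Joint ranges: [-2.89, 2.89], [-0.75, 2.08], [0.22, 2.7], [-1.18, 4.32], [0.11, 2.71], [-2.7, 2.7]. Speed limits (rad/s): [2.57, 2.57, 3.14, 3.14, 3.14, 3.14].

INTERFACE

Orientations are given as a unit quaternion [x, y, z, w].
In Python, from rig import sense, get_image, calibration, job_done, look_for, place_of gives the robot as it stands. The module is installed in compiled form; this text tells all that it offers.
- The arm moves only by the tool jog_arm, never from a script. Its argument "steps" is a list of rows, each a list of 2 entries, a list of its own where there are three numbers: the shift along the tool's x, y, z scaled (see below), then the turn, a rotation vector about the tool's x, y, z scaled (see below). In form: [[[tx, ty, tz], [rx, ry, rz]], ...]. A call has 1 to 8 rows; each row is the pose to reach, as a shift and turn from the pose commanded when the call began, along the tool's axes at that moment, turning the shorter way round; what a row does not reach only later rows make up. The controller multiplies each number of a shift by 40 cm and each number of a turn by 360 degrees. A row lasts 1/10 s, in which the tool goes at most 50 mm and 8.59 degrees, less where a joint would pass 70% of its speed; a pose out of reach is approached as far as the arm can. A call with a number of a shift or a turn outside -1 to 1 is refused whole. A call with a gripper value outside its range is refused whole. "grip" is the finger opening in mm, from 0 to 94, set as the call begins (left out, the last holds). The fingers move at their own pace and stop on an object; "grip_force" is the grip in N (left out, the last holds). Time passes only in rows, so rows that repeat a pose let the fingers close. It gives the time, the measured TCP pose, the force and the opening at its end, in the units of the state.
- sense(): the state, without advancing time (a new reading comes with each control period).
- get_image(name): name is "side" or "top" or "wrist"; returns (picture, depth): 420x560x3 uint8, red, green, blue; 420x560 float32, m along the optical axis (not along the pixel's ray), 0 where there is no reading.
- calibration(name): a dict with "fx", "fy", "cx", "cy" (pixels), "camera_from_world" (4x4, takes a point from world to camera coordinates). Camera axes: x right, y down, z forward; pixel columns grow to the right and rows downward; lengths in m; the calibration is good to about 2 mm. A picture is of the moment at which its call begins: read the wrist's pose just before it. calibration takes no time and is no camera call; for the wrist camera it gives the pose at the moment of the call.
- job_done(): hands the job in, once; it reports no verdict.
Trained networks look in the newest picture that a camera, given by its name, has taken for a name from the list of things; names that differ only in an ending like _2 or _b are one class to them, and where a whole thing is asked for, a point or a joint stands for the part that bears it (a point fixed in the world has none). Each returns a list of dicts, best first, with "p" (0 to 1); they miss things now and then, are a little off and sometimes report something else, mostly with a low value. They report only what shows in the picture. A call takes as long as a camera call. They do not tell look-alikes from the thing itself.
- look_for(camera, name): "rect" ([left, top, width, height] in pixels, round what is visible of it).
- place_of(camera, name): "location" ([column, row] in pixels: a listed point, or the origin of a listed thing).
The state is a dict: "t": time; "joints": joint angles; "dq": joint speeds; "effort": joint torques, N m; "position": TCP position; "tcp_rot": TCP orientation; "wrist_force": force on the tool from outside, world axes, zero at the start; "wrist_torque": the same for the moment, N m; "gripper_width": opening from 0.0 (shut) to 1.0 (fully open).
Only numpy, scipy, OpenCV 4.12 (cv2) and the standard library are available. Lean on these libraries where they do the work, as an engineer would, in place of code of your own. Each camera call takes 0.05 s, during which the arm holds its last target.

TASK

Take the hook pick out of its stand, put its toe under the end of the split retaining ring that overhangs the deep pick pocket in the pump housing, and gently lift that end up out of its groove, past the sprung bead, to above the housing's top. Then put the pick back upright in its stand and take the ring itself out of the housing into the square steel parts tray, where it must lie flat, either side up. Never lean hard on the housing with the pick, and leave the other things on the bench where they are.

Things in the scene. Friction and masses are not known exactly. Their poses are not given: they have to be found in the camera images.
- pick_toe (a point): The tip of the pick's toe, half-way up it: the toe is a steel bar at the foot of the shank, 4 mm high, 5 mm wide, reaching 11 mm from the shank's axis along the pick's y, its underside being the pick's lowest point.
- stand_top (a point): Fixed white square stand for the pick, 66 x 66 mm, 72 mm high. This point is the middle of its top, the centre of a square through-hole 28 mm wide in line with its x and y; z up. In it the pick hangs with its flange on the top, its plug loose in the hole, its toe along the stand's y.
- tray_in (a point): Fixed square steel parts tray, 130 x 130 mm outside, walls 3 mm thick and 18 mm high from the bench. This point is the middle of its inner floor (3 mm above the bench); x and y along its walls, z up.
- bore (a point): Centre of the bore of a round fixed aluminium pump housing (110 mm across, 36 mm high), at its flat top face, 36 mm above the bench; z up. A round groove 9 mm deep, radius 23 to 33.5 mm, surrounds a boss level with the top face. The split ring lies in it, its top 5 mm below the top face. Angles here count from this point's x towards its y.
- pocket (a point): Pick pocket of the housing: point at mid-groove (radius 28 mm, 0 deg), on its floor, 16 mm below the top face; axes as the bore's. It spans -30 to +60 deg, 7 mm high below the ring's end at +25 deg. From -30 to +30 deg the outer wall is cut away (a slot); there this floor runs out level to the rim. A pin (3 mm thick, 11 mm high, -18 deg, radius 26 mm) keeps the ring from turning.
- bead (a joint): Sprung steel ball (8 mm) that holds the ring down from the groove's outer wall at 66 deg, standing 2.5 mm above the top face. It overlaps the ring's edge by 2 mm; 0 at rest, it yields up and outwards (to 0.006 m) to a pull of 3 to 5 N. When the ring's pried end is raised past it (its middle 10 mm over the top face) and let down, it props the ring so that this end lies proud of the top face.
- bead_b (a joint): Weaker ball of the same kind, at 165 deg: yields to about 1 N when the ring is drawn up. Draw the ring out slowly and give way sideways: the ring's far side comes out last, and a straight hard pull can wedge it on the boss.
- bead_c (a joint): Weaker ball of the same kind, at 270 deg: yields to about 1 N when the ring is drawn up.
- ring_center (a point): Split steel retaining ring, a flat C: 64 mm outside, 48 mm inside diameter (band 8 mm wide), 4 mm thick, about 40 g, with a gap of 50 deg (24 mm at mid-band). This point is its centre, half-way up; x points to the middle of the gap, z is its axis. It starts in the groove with its gap at the housing's slot, turned by up to 3 deg from the bore's x.
- ring_end (a point): Middle of the end face of the split ring that overhangs the pick pocket: mid-band, radius 28 mm, half-way up, 25 deg from the ring's x towards its y; the band goes on from here to larger angles. Once propped on the bead, the band here can be pinched across its 8 mm width from above, one finger over the boss, one over the outer face.
- pick_grip (a point): Hook pick, 126 mm long, 60 g, upright in its stand. This point: middle of its square handle (16 x 16 x 54 mm), on its axis, 100 mm above its lowest point. z up, y the way the toe points; faces along x, y. Below the handle (72 mm above the lowest point): a flange 36 mm wide, 4 mm thick; a plug 22 mm square down to 48 mm; a round shank 5 mm thick down to the toe.
- amber: Bystander: amber bottle, 80 mm across, 170 mm high; origin at the middle of its underside.
- clearbottle: Bystander: clear bottle, 66 mm across, 130 mm high; origin at the middle of its underside.
- beaker: Bystander: beaker, 64 mm across, 80 mm high; origin at the middle of its underside.
- vial1: Bystander: amber sample vial, 22 mm across, 34 mm high; origin at the middle of its underside.
- vial2: Bystander: clear sample vial, 22 mm across, 34 mm high; origin at the middle of its underside.
- washer: Bystander: plain washer, closed, 40 mm across, 4 mm thick; not the split ring; origin at the middle of its underside.
- wrench: Bystander: wrench, 150 mm long, lying flat; origin at its middle, x along it.
- pick: The hook pick as a whole; its origin is at the foot of the shank's axis, at its lowest point; axes as for its grip point.
- ring: The split ring as a whole; its origin is at its centre, on its underside; axes as for its centre point.
- housing: The pump housing as a whole; its origin is at the middle of its underside on the bench; axes as for the bore point.
Not all that is in view belongs to the job. Of the things that look like the pick, the largest one is meant.

How it is judged:
By the outcome, as a careful person would: the job done as asked, in the order asked, and still so for the second after the job is handed in, with the robot touching nothing.
It also fails if it takes over 67 s, if anything falls off the work surface, if the arm or the gripper's body presses on something with over 40 N, if the wrist force passes 120 N, or if a joint passes its speed limit or range.

## Working session

There is one attempt and no reset: what is moved stays moved. The work goes in short steps, Python scripts to look and compute and a tool call to move; the robot and the scene stay as the last step left them, time stands still between calls to the robot, and variables do not carry over. Pictures are saved under pics/ and viewed, and the job is handed in when it is done.

Besides the shell and the picture viewer there is one more tool, called after "Call:" by a JSON object that holds its "method" and its "body". jog_arm: Moves the arm, as the interface text tells. Its arguments: {"type":"object","properties":{"steps":{"type":"array"},"grip":{"type":"number"},"grip_force":{"type":"number"}},"required":["steps"]}

```bash
mkdir -p pics; ls; cat > h.py <<'E'
import numpy as np, cv2
from rig import *
from scipy.spatial.transform import Rotation as R
def grab(c,fn=None):
    im,d=get_image(c)
    if fn: cv2.imwrite('pics/'+fn,cv2.cvtColor(im,cv2.COLOR_RGB2BGR))
    return im,d,calibration(c)
def ray(cal,u,v):
    T=np.linalg.inv(cal['camera_from_world'])
    d=np.array([(u-cal['cx'])/cal['fx'],(v-cal['cy'])/cal['fy'],1.])
    return T[:3,3],T[:3,:3]@d
def onz(cal,u,v,z):
    o,d=ray(cal,u,v); return o+d*(z-o[2])/d[2]
def ond(cal,u,v,dep):
    o,d=ray(cal,u,v); return o+d*dep
def proj(cal,p):
    q=cal['camera_from_world']@np.append(p,1); return np.array([cal['fx']*q[0]/q[2]+cal['cx'],cal['fy']*q[1]/q[2]+cal['cy']])
E
python3 - <<'E'
from h import *
s=sense();print(s)
for c in ['side','top','wrist']:
    im,d,cal=grab(c,c+'0.png'); print(c,cal)
    if c=='wrist': continue
    for n in ['pick_grip','pick_toe','stand_top','tray_in','bore','pocket','ring_end','ring_center','bead']:
        print(n,[(np.round(x['location']),round(x['p'],2)) for x in place_of(c,n)[:3]])
E
```

```text
pics
{'t': 0.0, 'joints': array([ 1.13894164e+00,  2.76571301e-01,  1.50612553e+00, -1.92009359e-05,
        1.36070398e+00, -1.20995452e-01]), 'dq': array([ 0.00062297,  0.00040653, -0.00145267,  0.00161069, -0.0009057 ,
       -0.00108774]), 'effort': array([-4.18748150e-04, -4.04577041e+01, -2.37227708e+01,  7.00612692e-02,
        3.44785221e-02, -1.51993727e-04]), 'position': array([0.17564607, 0.54691104, 0.2046213 ]), 'tcp_rot': array([ 1.54802500e-01,  9.87945023e-01, -8.72319108e-04, -2.37708248e-04]), 'wrist_force': array([ 0.13186641,  0.56078265, -1.09325679]), 'wrist_torque': array([0.00573011, 0.05922294, 0.03418535]), 'gripper_width': 1.0000274046383248}
side {'fx': 440.3710269990465, 'fy': 440.3710269990465, 'cx': 282.3028485886625, 'cy': 216.54663156533778, 'camera_from_world': array([[ 0.99378073, -0.11132828, -0.00242528, -0.55057069],
       [-0.07083869, -0.61524276, -0.78514854,  0.11196909],
       [ 0.08591709,  0.78043729, -0.61930275,  0.83211091],
       [ 0.        ,  0.        ,  0.        ,  1.        ]])}
pick_grip [(array([255., 175.]), 0.75), (array([264., 142.]), 0.73), (array([224., 155.]), 0.45)]
pick_toe [(array([223., 178.]), 0.56), (array([250., 200.]), 0.48), (array([288., 246.]), 0.22)]
stand_top [(array([266., 152.]), 0.56)]
tray_in [(array([303., 366.]), 0.9)]
bore [(array([287., 249.]), 0.83)]
pocket [(array([305., 254.]), 0.67), (array([373., 292.]), 0.41)]
ring_end [(array([303., 244.]), 0.72), (array([287., 261.]), 0.43), (array([264., 152.]), 0.35)]
ring_center [(array([289., 250.]), 0.65)]Traceback (most recent call last):
  File "<stdin>", line 7, in <module>
ValueError: it knows: amber, beaker, bore, clearbottle, housing, pick, pick_grip, pick_toe, pocket, ring, ring_center, ring_end, stand_top, tray_in, vial, washer, wrench
```

```bash
python3 - <<'E'
from h import *
for c in ['top']:
    im,d,cal=grab(c,c+'0.png'); print(c,cal)
    for n in ['pick_grip','stand_top','tray_in','bore','pocket','ring_end','ring_center']:
        print(n,[(np.round(x['location']),round(x['p'],2)) for x in place_of(c,n)[:4]])
print(sense()['t'])
E
```

```text
top {'fx': 430.52644877548244, 'fy': 430.52644877548244, 'cx': 277.03389806083527, 'cy': 211.5004942479728, 'camera_from_world': array([[ 0.02632053, -0.99965304, -0.00101414, -0.00671402],
       [-0.99224673, -0.02600223, -0.12153316,  0.59047441],
       [ 0.12146462,  0.00420509, -0.99258685,  0.78651051],
       [ 0.        ,  0.        ,  0.        ,  1.        ]])}
pick_grip [(array([127., 288.]), 0.79), (array([124., 227.]), 0.72), (array([180., 252.]), 0.67), (array([296., 212.]), 0.16)]
stand_top [(array([129., 231.]), 0.69)]
tray_in [(array([409., 233.]), 0.63)]
bore [(array([292., 230.]), 0.74)]
pocket [(array([298., 212.]), 0.8), (array([129., 232.]), 0.59)]
ring_end [(array([290., 215.]), 0.85)]
ring_center [(array([293., 225.]), 0.82)]
0.85
```

View pics/side0.png

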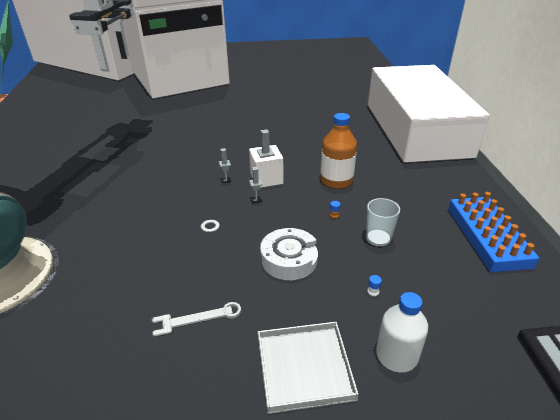

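View pics/top0.png

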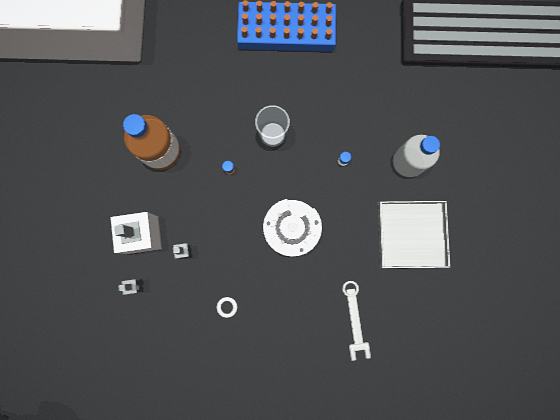

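```bash
python3 - <<'E'
from h import *
ct=calibration('top'); cs=calibration('side')
for n,pt,ps,z in [('pick_grip',(124,227),(264,142),.104),('stand',(129,231),(266,152),.072),('tray',(409,233),(303,366),.003),('bore',(292,230),(287,249),.036),('pocket',(298,212),(305,254),.02),('ringend',(290,215),(303,244),.029),('ringc',(293,225),(289,250),.029)]:
    print(n,onz(ct,*pt,z).round(4),onz(cs,*ps,z).round(4))
for n,u,v,z in [('amberbase',160,150,0.06),('beaker',272,130,.04),('vial1',228,167,.034),('vial2',346,157,.034),('clear',410,160,.07)]: print(n,onz(ct,u,v,z).round(3))
im,d=get_image('top')
cv2.imwrite('pics/c1.png',cv2.cvtColor(np.vstack([cv2.resize(im[195:265,90:190],(800,560)[:2] if 0 else (560,392),interpolation=3)]),cv2.COLOR_RGB2BGR))
cv2.imwrite('pics/c2.png',cv2.cvtColor(cv2.resize(im[190:265,255:330],(600,600),interpolation=3),cv2.COLOR_RGB2BGR))
E
```

```text
pick_grip [0.5479 0.2746 0.104 ] [0.5415 0.2686 0.104 ]
stand [0.5433 0.2766 0.072 ] [0.5461 0.2776 0.072 ]
tray [ 0.5585 -0.2527  0.003 ] [ 0.557  -0.2589  0.003 ]
bore [ 0.5558 -0.0206  0.036 ] [ 0.5599 -0.0285  0.036 ]
pocket [ 0.5925 -0.032   0.02  ] [ 0.5948 -0.0292  0.02  ]
ringend [ 0.5852 -0.0163  0.029 ] [ 0.5935 -0.0102  0.029 ]
ringc [ 0.566  -0.0225  0.029 ] [ 0.5643 -0.0242  0.029 ]
amberbase [0.699 0.233 0.06 ]
beaker [0.749 0.023 0.04 ]
vial1 [0.675 0.106 0.034]
vial2 [ 0.701 -0.122  0.034]
clear [ 0.689 -0.236  0.07 ]
```

View pics/c1.png

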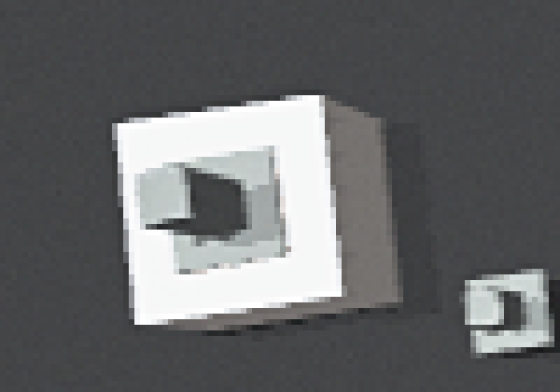

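View pics/c2.png

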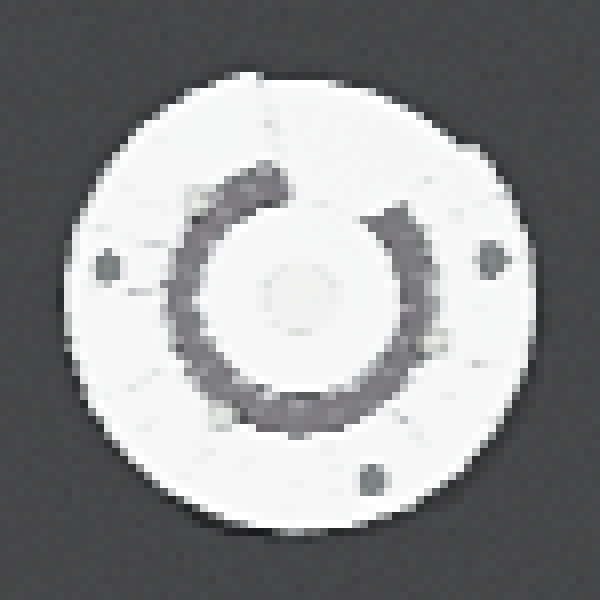

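```bash
cat >> h.py <<'E'
def tcp():
    s=sense(); T=np.eye(4); T[:3,:3]=R.from_quat(s['tcp_rot']).as_matrix(); T[:3,3]=s['position']; return T
def down(yaw,p):
    # tool z down; tool y axis at world angle yaw
    y=np.array([np.cos(yaw),np.sin(yaw),0]);z=np.array([0,0,-1.]);x=np.cross(y,z)
    T=np.eye(4);T[:3,:3]=np.c_[x,y,z];T[:3,3]=p;return T
def rows(T,cur=None):
    cur=tcp() if cur is None else cur
    t=cur[:3,:3].T@(T[:3,3]-cur[:3,3]); r=R.from_matrix(cur[:3,:3].T@T[:3,:3]).as_rotvec()
    print('shift',(t/0.4).round(4),'turn',(np.degrees(r)/360).round(4),'mm',np.linalg.norm(t)*1e3,'deg',np.degrees(np.linalg.norm(r)))
E
python3 - <<'E'
from h import *
c=calibration('wrist'); T=tcp()
print((c['camera_from_world']@T).round(4)); print(np.linalg.inv(c['camera_from_world']@T).round(3), c['fx'],c['cx'],c['cy'])
x=T[:3,1]; print('tool y angle',np.degrees(np.arctan2(x[1],x[0])))
s=sense()['joints'];
E
```

```text
[[ 5.000e-04  1.000e+00 -4.000e-04  7.000e-04]
 [-9.589e-01  4.000e-04 -2.837e-01  2.920e-02]
 [-2.837e-01  6.000e-04  9.589e-01  1.974e-01]
 [ 0.000e+00  0.000e+00  0.000e+00  1.000e+00]]
[[ 0.001 -0.959 -0.284  0.084]
 [ 1.     0.     0.001 -0.001]
 [-0.    -0.284  0.959 -0.181]
 [ 0.     0.     0.     1.   ]] 374.20674156738147 281.6482635517419 206.2345065998046
tool y angle 72.19128215200315
```

```bash
python3 - <<'E'
from h import *
rows(down(np.radians(98),[.546,.276,.23]))
E
```

```text
shift [-1.0886 -0.3631 -0.0613] turn [ 0.      0.     -0.0717] mm 459.6668422436991 deg 25.80871843536064
```

Call:
{"method": "jog_arm", "body": {"steps": [[[-0.94,-0.31,-0.06],[0,0,-0.07]],[[-0.94,-0.31,-0.06],[0,0,-0.07]],[[-0.94,-0.31,-0.06],[0,0,-0.07]],[[-0.94,-0.31,-0.06],[0,0,-0.07]],[[-0.94,-0.31,-0.06],[0,0,-0.07]],[[-0.94,-0.31,-0.06],[0,0,-0.07]],[[-0.94,-0.31,-0.06],[0,0,-0.07]],[[-0.94,-0.31,-0.06],[0,0,-0.07]]], "grip": 50}}

```text
t: 1.7
position: [0.4902, 0.3183, 0.2293]
tcp_rot: [-0.064, 0.998, 0.0, 0.0]
wrist_force: [0.7, 0.6, 0.1]
gripper_width: 0.529
```

```bash
python3 - <<'E'
from h import *
rows(down(np.radians(98),[.546,.276,.23]))
E
```

```text
shift [-0.1247 -0.1227 -0.0018] turn [ 0.0001  0.0001 -0.0017] mm 69.98719035064008 deg 0.6138907299516546
```

Call:
{"method": "jog_arm", "body": {"steps": [[[-0.124,-0.122,0],[0,0,-0.0015]],[[-0.124,-0.122,0],[0,0,-0.0015]],[[-0.124,-0.122,0],[0,0,-0.0015]]]}}

```text
t: 2.0
position: [0.5462, 0.2758, 0.2283]
tcp_rot: [-0.067, 0.998, -0.0, -0.0]
wrist_force: [0.2, 0.2, -0.1]
gripper_width: 0.533
```

```bash
python3 - <<'E'
from h import *
im,d,cal=grab('wrist','w1.png'); print(sense()['position'],sense()['t'])
for n in ['pick_grip','stand_top']:
    for x in place_of('wrist',n)[:4]:
        u,v=x['location']; print(n,u,v,x['p'],onz(cal,u,v,.104 if n[0]=='p' else .072))
E
```

```text
[0.54429049 0.27730151 0.22843806] 2.05
pick_grip 299.4 73.7 0.77 [0.4428349  0.27708174 0.104     ]
pick_grip 186.4 138.5 0.63 [0.50415625 0.19403768 0.104     ]
pick_grip 280.0 195.0 0.62 [0.54060058 0.27532323 0.104     ]
```

View pics/w1.png

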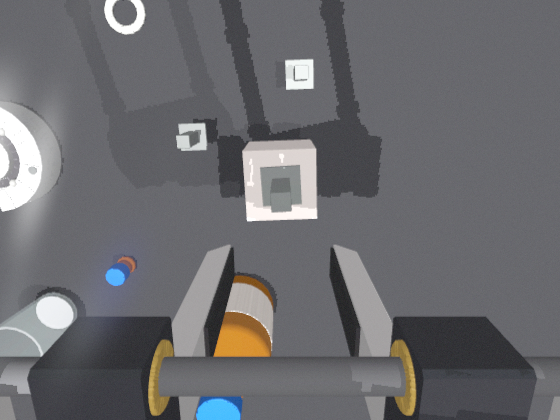

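```bash
python3 - <<'E'
import cv2
im=cv2.imread('pics/w1.png')[130:230,230:330]
cv2.imwrite('pics/c3.png',cv2.resize(im,(600,600),interpolation=2))
E
```

```text
(no output)
```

View pics/c3.png

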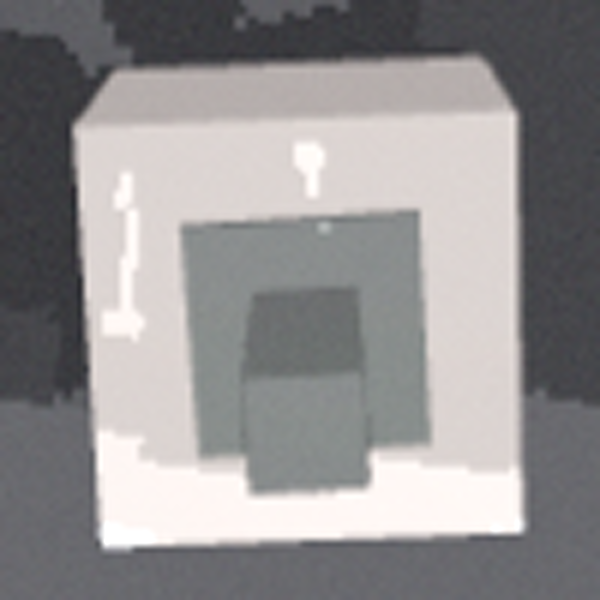

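```bash
python3 - <<'E'
from h import *
cal=calibration('wrist')
for n,z,c in [('stand',.072,[(77,127),(517,110),(524,530),(102,547)]),('flange',.076,[(182,225),(418,211),(431,444),(200,459)]),('handle',.130,[(247,375),(366,370),(371,487),(249,494)])]:
    P=np.array([onz(cal,230+u/6-.4,130+v/6-.4,z)[:2] for u,v in c])
    e=[P[(i+1)%4]-P[i] for i in range(4)]
    print(n,P.mean(0).round(4),[np.linalg.norm(x).round(4) for x in e],[((np.degrees(np.arctan2(x[1],x[0]))+45)%90-45).round(1) for x in e])
rows(down(np.radians(98),[.546,.276,.23]))
E
```

```text
stand [0.5383 0.2769] [np.float64(0.0661), np.float64(0.0664), np.float64(0.067), np.float64(0.0666)] [np.float64(10.2), np.float64(10.4), np.float64(10.4), np.float64(9.7)]
flange [0.5377 0.2773] [np.float64(0.0355), np.float64(0.0365), np.float64(0.0359), np.float64(0.0368)] [np.float64(11.4), np.float64(11.9), np.float64(11.9), np.float64(11.4)]
handle [0.5376 0.2773] [np.float64(0.0153), np.float64(0.0157), np.float64(0.016), np.float64(0.016)] [np.float64(10.5), np.float64(10.8), np.float64(11.4), np.float64(8.5)]
shift [-0.0071 -0.0077 -0.0029] turn [ 0.0002 -0.0002 -0.0001] mm 4.335746013126413 deg 0.09703374753567379
```

```bash
python3 - <<'E'
from h import *
print(sense()['position'])
im,d,cal=grab('wrist','w2.png'); print(sense()['position'],sense()['t'])
im2=im[130:230,230:330]
cv2.imwrite('pics/c4.png',cv2.cvtColor(cv2.resize(im2,(600,600),interpolation=2),cv2.COLOR_RGB2BGR))
E
```

```text
[0.54277112 0.27866044 0.228862  ]
[0.54262841 0.27888234 0.22902105] 2.2
```

View pics/c4.png

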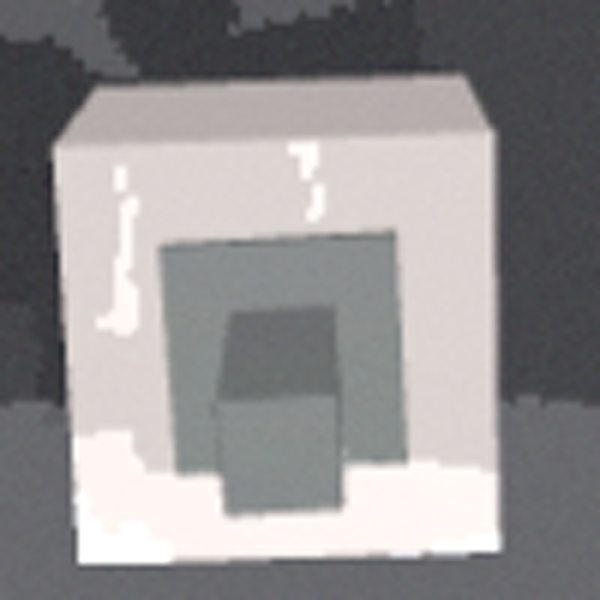

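```bash
python3 - <<'E'
from h import *
cal=calibration('wrist')
for n,z,c in [('stand',.072,[(54,148),(494,131),(500,551),(78,565)]),('flange',.076,[(160,246),(395,232),(408,463),(177,474)]),('handle',.130,[(217,400),(338,392),(343,509),(224,516)])]:
    P=np.array([onz(cal,230+u/6-.4,130+v/6-.4,z)[:2] for u,v in c])
    e=[P[(i+1)%4]-P[i] for i in range(4)]
    print(n,P.mean(0).round(4),[np.linalg.norm(x).round(4) for x in e],[((np.degrees(np.arctan2(x[1],x[0]))+45)%90-45).round(1) for x in e])
s=sense();print(s['position'],np.abs(s['dq']).max())
rows(down(np.radians(101),[.539,.2775,.15]))
E
```

```text
stand [0.5419 0.274 ] [np.float64(0.0663), np.float64(0.0668), np.float64(0.0672), np.float64(0.0665)] [np.float64(10.3), np.float64(10.2), np.float64(10.0), np.float64(9.5)]
flange [0.541  0.2745] [np.float64(0.0355), np.float64(0.0364), np.float64(0.0359), np.float64(0.036)] [np.float64(11.5), np.float64(11.8), np.float64(10.9), np.float64(11.2)]
handle [0.5411 0.2744] [np.float64(0.0156), np.float64(0.0158), np.float64(0.0156), np.float64(0.0157)] [np.float64(11.9), np.float64(10.6), np.float64(11.6), np.float64(10.7)]
[0.54262841 0.27888234 0.22902105] 0.008765455923578287
shift [ 0.0093 -0.0023  0.1976] turn [ 0.0001 -0.0001 -0.0083] mm 79.11639049794746 deg 2.974829447016352
```

```bash
python3 - <<'E'
from h import *
rows(down(np.radians(101.2),[.541,.2745,.085]))
E
```

```text
shift [ 0.0052 -0.0106  0.36  ] turn [ 0.0001 -0.0001 -0.0088] mm 144.09691439361518 deg 3.174778876972433
```

Call:
{"method": "jog_arm", "body": {"steps": [[[0.005,-0.011,0.1],[0,0,-0.009]],[[0.005,-0.011,0.2],[0,0,-0.009]],[[0.005,-0.011,0.28],[0,0,-0.009]],[[0.005,-0.011,0.34],[0,0,-0.009]],[[0.005,-0.011,0.36],[0,0,-0.009]],[[0.005,-0.011,0.36],[0,0,-0.009]]]}}

```text
t: 2.8
position: [0.5413, 0.2739, 0.0843]
tcp_rot: [-0.098, 0.995, -0.0, -0.001]
wrist_force: [0.5, 0.1, 0.8]
gripper_width: 0.53
```

Call:
{"method": "jog_arm", "body": {"steps": [[[0,0,0],[0,0,0]],[[0,0,0],[0,0,0]],[[0,0,0],[0,0,0]],[[0,0,0],[0,0,0]],[[0,0,0],[0,0,0]],[[0,0,0],[0,0,0]]], "grip": 10, "grip_force": 45}}

```text
t: 3.4
position: [0.5432, 0.2733, 0.0856]
tcp_rot: [-0.097, 0.995, 0.0, 0.001]
wrist_force: [-1.3, 0.8, 2.9]
gripper_width: 0.164
```

Call:
{"method": "jog_arm", "body": {"steps": [[[0,0,-0.02],[0,0,0]],[[0,0,-0.05],[0,0,0]],[[0,0,-0.1],[0,0,0]],[[0,0,-0.17],[0,0,0]],[[0,0,-0.25],[0,0,0]],[[0,0,-0.27],[0,0,0]],[[0,0,-0.27],[0,0,0]],[[0,0,-0.27],[0,0,0]]]}}

```text
t: 4.2
position: [0.5421, 0.2727, 0.1918]
tcp_rot: [-0.097, 0.995, -0.0, -0.001]
wrist_force: [-0.4, -0.4, -0.5]
gripper_width: 0.166
```

```bash
python3 - <<'E'
from h import *
s=sense(); print(s['position'],s['wrist_force'],s['gripper_width'])
im,d,cal=grab('side','s2.png')
for n in ['pick_toe','pick_grip']: print([(x['location'],x['p']) for x in place_of('side',n)[:4]])
im2=im[60:210,190:340]
cv2.imwrite('pics/c5.png',cv2.cvtColor(cv2.resize(im2,(600,600),interpolation=2),cv2.COLOR_RGB2BGR))
E
```

```text
[0.54209514 0.27268933 0.19184541] [-0.40936786 -0.44875098 -0.52958039] 0.16586969898659576
[([224.8, 180.2], 0.73), ([250.1, 202.4], 0.63), ([262.2, 140.5], 0.6), ([263.4, 135.7], 0.54)]
[([262.5, 95.5], 0.83), ([254.0, 173.3], 0.54), ([225.4, 154.6], 0.45), ([395.6, 355.8], 0.41)]
```

View pics/c5.png

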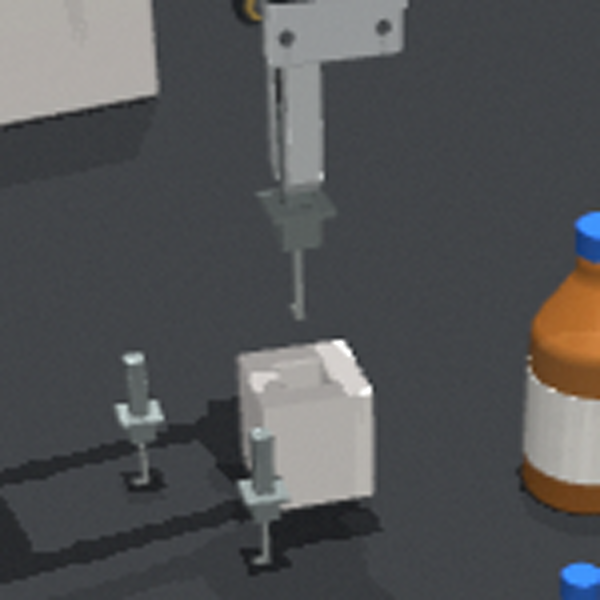

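```bash
python3 - <<'E'
from h import *
rows(down(np.radians(88),[.635,-.025,.23]))
E
```

```text
shift [-0.0839 -0.7751 -0.0971] turn [-0.0001 -0.0005  0.0366] mm 314.27267844481986 deg 13.171751416629757
```

Call:
{"method": "jog_arm", "body": {"steps": [[[-0.01,-0.09,-0.05],[0,0,0.01]],[[-0.02,-0.2,-0.097],[0,0,0.02]],[[-0.035,-0.32,-0.097],[0,0,0.036]],[[-0.05,-0.44,-0.097],[0,0,0.0366]],[[-0.062,-0.56,-0.097],[0,0,0.0366]],[[-0.074,-0.68,-0.097],[0,0,0.0366]],[[-0.08,-0.75,-0.097],[0,0,0.0366]],[[-0.084,-0.775,-0.097],[0,0,0.0366]]]}}

```text
t: 5.15
position: [0.636, -0.0277, 0.23]
tcp_rot: [0.019, 1.0, -0.0, -0.001]
wrist_force: [-0.2, 0.3, -0.4]
gripper_width: 0.169
```

Call:
{"method": "jog_arm", "body": {"steps": [[[0,0,0],[0,0,0]],[[0,0,0],[0,0,0]],[[0,0,0],[0,0,0]]]}}

```text
t: 5.45
position: [0.6354, -0.0226, 0.2317]
tcp_rot: [0.016, 1.0, 0.0, -0.0]
wrist_force: [0.2, -0.0, -1.3]
gripper_width: 0.166
```

```bash
python3 - <<'E'
from h import *
s=sense(); print(s['position'],s['tcp_rot'],np.abs(s['dq']).max())
im,d,cal=grab('wrist','w3.png'); print(sense()['position'])
for n,z in [('bore',.036),('pocket',.02),('ring_end',.029),('ring_center',.029)]:
    for x in place_of('wrist',n)[:2]:
        u,v=x['location']; print(n,u,v,x['p'],onz(cal,u,v,z))
np.save('d3.npy',d); np.save('T3.npy',cal['camera_from_world'])
E
```

```text
[ 0.6353634  -0.022648    0.23166755] [ 1.64887487e-02  9.99863905e-01  4.66715548e-04 -2.73239675e-04] 0.00393686321411406
[ 0.63546696 -0.02272118  0.23182381]
bore 282.0 108.2 0.91 [ 0.5631608 -0.0202153  0.036    ]
bore 272.5 133.9 0.57 [ 0.58754964 -0.03043877  0.036     ]
pocket 275.1 133.1 0.78 [ 0.58835979 -0.02813495  0.02      ]
pocket 323.5 268.3 0.47 [0.74352405 0.02183991 0.02      ]
ring_end 283.5 134.7 0.77 [ 0.58938243 -0.0195225   0.029     ]
ring_center 279.3 105.2 0.44 [ 0.56042    -0.02278884  0.029     ]
```

View pics/w3.png

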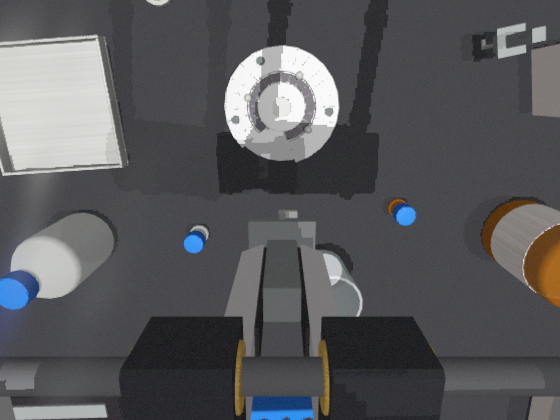

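```bash
python3 - <<'E'
import cv2
im=cv2.imread('pics/w3.png')
cv2.imwrite('pics/c6.png',cv2.resize(im[40:170,215:350],None,fx=4.5,fy=4.5,interpolation=2))
cv2.imwrite('pics/c7.png',cv2.resize(im[200:260,230:330],None,fx=7,fy=7,interpolation=2))
E
```

```text
(no output)
```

View pics/c6.png

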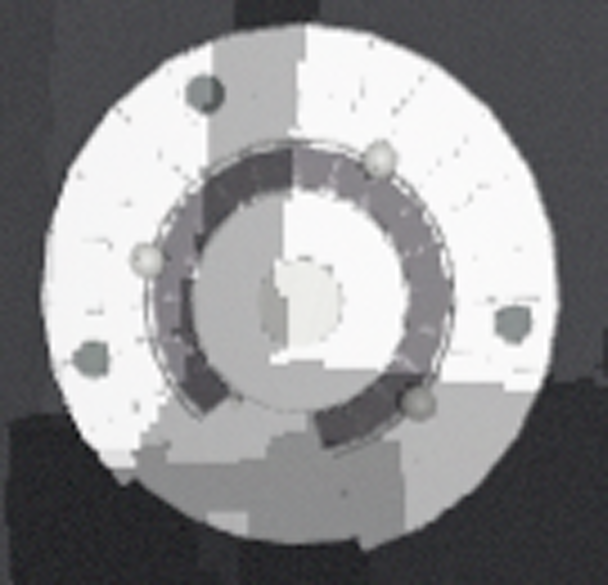

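View pics/c7.png

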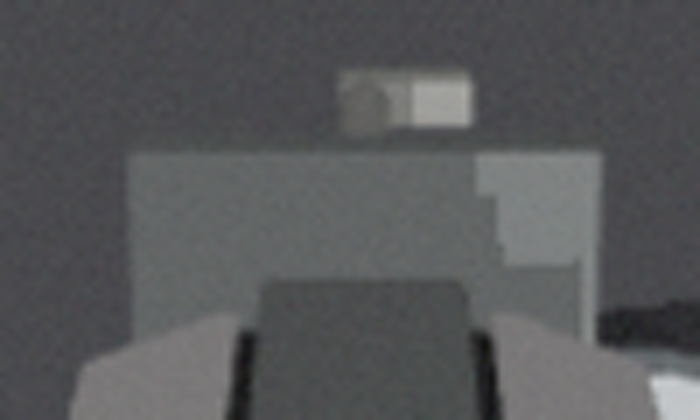

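```bash
cat > fit.py <<'E'
from h import *
from scipy.optimize import least_squares
cal=calibration('wrist'); cal['camera_from_world']=np.load('T3.npy')
px=lambda u,v:(215+u/4.5-.4,40+v/4.5-.4)
beads={66:(418,402),165:(380,160),270:(147,260)}
ends=[(315,418),(327,450)]
circ=[(43,300),(558,300),(305,24),(100,130),(510,150),(540,380),(70,410)]
P=lambda c,z:onz(cal,*px(*c),z)[:2]
C=np.array([P(c,.036) for c in circ])
def f(q):
    c=q[:2];r=[np.linalg.norm(x-c)-.055 for x in C]
    for a,b in beads.items():
        t=np.radians(a)+q[2]; r+=list(P(b,.037)-c-.034*np.array([np.cos(t),np.sin(t)]))
    return np.array(r)
s=least_squares(f,[.56,-.02,-.3]);print(s.x,np.degrees(s.x[2]),(s.fun*1e3).round(1))
c=s.x[:2]
for e in ends+[(185,403+0),(228,402),(205,412)]:
    v=P(e,.031)-c;print('end',np.hypot(*v)*1e3,np.degrees(np.arctan2(v[1],v[0])-s.x[2]))
# toe
d=np.load('d3.npy')
for u,v in [(350,100),(365,100),(390,100),(430,100),(450,100),(460,85)]:
    U,V=230+u/7,200+v/7; dd=d[int(round(V)),int(round(U))]; print('toe',U,V,dd,ond(cal,U,V,dd).round(4))
dd=d[int(200+220/7),int(230+170/7)];print('flange',ond(cal,230+170/7,200+220/7,dd))
for u,v in [(300,350),(430,280),(330,490),(300,470),(270,430),(370,420)]:
    U,V=px(u,v); dd=d[int(round(V)),int(round(U))]; print('hs',(u,v),ond(cal,U,V,dd).round(4))
E
python3 fit.py
```

```text
[ 0.56184945 -0.02105533 -0.29706051] -17.02031367287847 [ 0.4  1.   0.8 -0.3 -0.7  0.3  0.4 -0.4 -0.3  0.3 -0.   0.1  0.2]
end 25.32154965475336 23.14234700510553
end 32.75698589817785 26.121678452116964
end 33.5099054174776 -34.29458848311828
end 26.77910963592728 -21.206358663445922
end 31.734013792526465 -26.367021955101187
toe 280.0 214.28571428571428 0.26379836 [ 0.6315 -0.0241  0.1615]
toe 282.14285714285717 214.28571428571428 0.26335955 [ 0.6314 -0.0226  0.1619]
toe 285.7142857142857 214.28571428571428 0.2691611 [ 0.6333 -0.02    0.1564]
toe 291.42857142857144 214.28571428571428 0.26860088 [ 0.6332 -0.0159  0.1569]
toe 294.2857142857143 214.28571428571428 0.26932448 [ 0.6335 -0.0139  0.1562]
toe 295.7142857142857 212.14285714285714 0.2687961 [ 0.6319 -0.0128  0.1563]
flange [ 0.62052011 -0.03727663  0.22465391]
hs (300, 350) [ 0.5717 -0.0212  0.0388]
hs (430, 280) [0.5581 0.0075 0.0326]
hs (330, 490) [ 0.6043 -0.0153  0.0228]
hs (300, 470) [ 0.5996 -0.0221  0.022 ]
hs (270, 430) [ 0.5903 -0.0287  0.0219]
hs (370, 420) [ 0.5877 -0.0061  0.0324]
```

```bash
cat >> fit.py <<'E'
print('---')
a=onz(cal,230+365/7-.4,200+152/7-.4,.2227);print('flange edge axis x',a[0]+.018,a)
print('flange corners',onz(cal,230+128/7-.4,200+152/7-.4,.2227),onz(cal,230+603/7-.4,200+152/7-.4,.2227))
print('tip',onz(cal,230+473/7-.4,200+100/7-.4,.1545),'corners',onz(cal,230+473/7-.4,200+74/7-.4,.1545),onz(cal,230+473/7-.4,200+127/7-.4,.1545))
print('heel', onz(cal,230+365/7-.4,200+132/7-.4,.1545))
# desired placement
c=s.x[:2];y=s.x[2]
def bf(r,a): t=np.radians(a)+y; return c+r*np.array([np.cos(t),np.sin(t)])
print('ring end',bf(.028,25),'pin',bf(.026,-18),'pocket0',bf(.028,0))
E
python3 fit.py | sed -n '/---/,$p'
```

```text
---
flange edge axis x 0.6339569065656232 [ 0.61595691 -0.02242924  0.2227    ]
flange corners [ 0.61536309 -0.040573    0.2227    ] [ 0.61655336 -0.00420492  0.2227    ]
tip [ 0.63383783 -0.01173025  0.1545    ] corners [ 0.63102388 -0.01167239  0.1545    ] [ 0.63677767 -0.0117907   0.1545    ]
heel [ 0.6369573  -0.02301196  0.1545    ]
ring end [ 0.58957834 -0.01716831] pin [ 0.58314211 -0.03597586] pocket0 [ 0.58862308 -0.02925123]
```

```bash
python3 - <<'E'
from h import *
T=tcp();print(np.degrees(np.arctan2(T[1,1],T[0,1])))
rows(down(np.radians(88),[.5912,-.0308,.130]))
E
```

```text
88.07296564339296
shift [ 0.1108 -0.0218  0.2549] turn [0.     0.0001 0.0002] mm 111.50913658250411 deg 0.0762185306437421
```

Call:
{"method": "jog_arm", "body": {"steps": [[[0.04,-0.008,0.05],[0,0,0]],[[0.08,-0.015,0.12],[0,0,0]],[[0.1,-0.02,0.19],[0,0,0]],[[0.11,-0.022,0.24],[0,0,0]],[[0.111,-0.022,0.255],[0,0,0]],[[0.111,-0.022,0.255],[0,0,0]],[[0.111,-0.022,0.255],[0,0,0]]]}}

```text
t: 6.4
position: [0.5925, -0.0318, 0.1309]
tcp_rot: [0.017, 1.0, -0.0, 0.001]
wrist_force: [0.1, 0.6, -0.6]
gripper_width: 0.166
```

```bash
python3 - <<'E'
from h import *
s=sense(); print(s['position'],s['wrist_force'],np.abs(s['dq']).max())
im,d,cal=grab('wrist','w4.png'); print(sense()['position'])
cv2.imwrite('pics/c8.png',cv2.cvtColor(cv2.resize(im[140:280,210:370],None,fx=5,fy=4.28*5/4.28,interpolation=2)[:600],cv2.COLOR_RGB2BGR))
np.save('d4.npy',d); np.save('T4.npy',cal['camera_from_world'])
im,d,cal=grab('side','s4.png')
cv2.imwrite('pics/c9.png',cv2.cvtColor(cv2.resize(im[180:290,240:350],None,fx=5,fy=5,interpolation=2),cv2.COLOR_RGB2BGR))
E
```

```text
[ 0.59249148 -0.03183363  0.13086578] [ 0.13831362  0.63236368 -0.59221226] 0.010136940298754957
[ 0.59265346 -0.03187885  0.13110466]
```

View pics/c8.png

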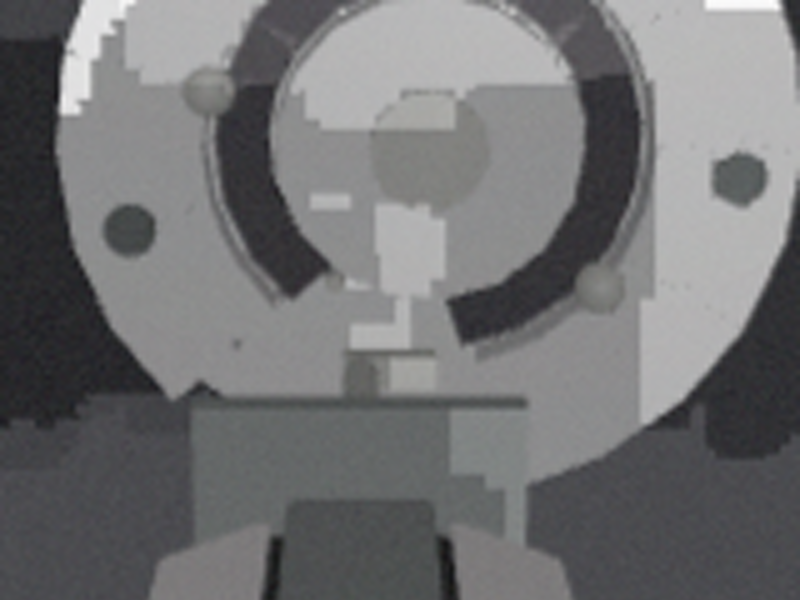

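View pics/c9.png

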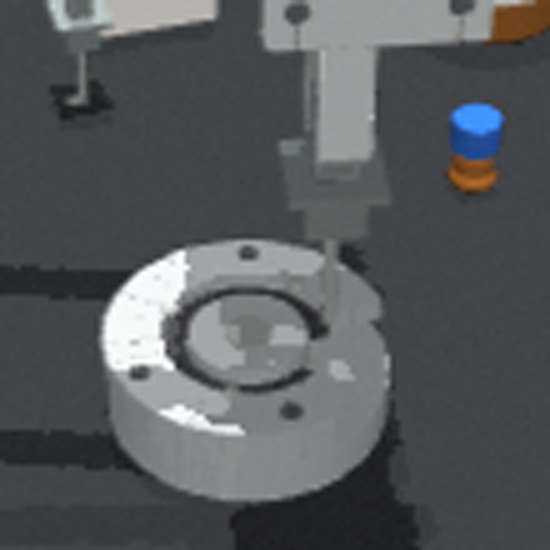

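```bash
cat > fit2.py <<'E'
from h import *
cal=calibration('wrist'); cal['camera_from_world']=np.load('T4.npy')
P=lambda u,v,z:onz(cal,210+u/5-.4,140+v/5-.4,z)
zt=.131-.081+.004
print('tip corners',P(437,352,zt),P(437,395,zt),'shank',P(360,395,zt))
print('end in/out',P(448,303,.031),P(462,342,.031))
print('other end',P(328,264,.031),P(292,298,.031),'pin',P(334,280,.031))
print('beads',P(600,288,.037),P(209,92,.037))
print('slot edges at rim', P(180,398,.036),P(530,485,.036))
d=np.load('d4.npy')
for u,v in [(410,375),(425,375),(360,380),(430,330),(300,330),(400,250),(550,250)]:
  U,V=210+u/5,140+v/5;print((u,v),ond(cal,U,V,d[int(V),int(U)]).round(4))
E
python3 fit2.py
```

```text
tip corners [ 0.58828187 -0.02105201  0.054     ] [ 0.59482108 -0.02119898  0.054     ] shank [ 0.59443747 -0.03237898  0.054     ]
end in/out [ 0.58750794 -0.01841043  0.031     ] [ 0.59393881 -0.01634728  0.031     ]
other end [ 0.58059341 -0.03686426  0.031     ] [ 0.58586566 -0.04268377  0.031     ] pin [ 0.58318956 -0.03603319  0.031     ]
beads [0.58422996 0.00452907 0.037     ] [ 0.55224457 -0.05323647  0.037     ]
slot edges at rim [ 0.60000613 -0.06057377  0.036     ] [ 0.61634935 -0.00630124  0.036     ]
(410, 375) [ 0.5913 -0.0248  0.056 ]
(425, 375) [ 0.5911 -0.0227  0.0567]
(360, 380) [ 0.5883 -0.0319  0.0668]
(430, 330) [ 0.5951 -0.0207  0.0213]
(300, 330) [ 0.5941 -0.0417  0.0221]
(400, 250) [ 0.5773 -0.0255  0.038 ]
(550, 250) [ 0.5793 -0.0024  0.0332]
```

Call:
{"method": "jog_arm", "body": {"steps": [[[0,0,0.015],[0,0,0]],[[0,0,0.03],[0,0,0]],[[0,0,0.045],[0,0,0]],[[0,0,0.055],[0,0,0]],[[0,0,0.062],[0,0,0]],[[0,0,0.066],[0,0,0]],[[0,0,0.069],[0,0,0]],[[0,0,0.069],[0,0,0]]]}}

```text
t: 7.3
position: [0.5912, -0.0318, 0.1021]
tcp_rot: [0.017, 1.0, 0.0, 0.0]
wrist_force: [-0.2, 0.4, -1.1]
gripper_width: 0.167
```

```bash
python3 - <<'E'
from h import *
s=sense(); print(s['position'],s['wrist_force'],np.abs(s['dq']).max())
im,d,cal=grab('wrist','w5.png'); s=sense(); print(s['position'],s['wrist_force'])
cv2.imwrite('pics/c10.png',cv2.cvtColor(cv2.resize(im[140:260,210:370],None,fx=5,fy=5,interpolation=2)[:600],cv2.COLOR_RGB2BGR))
np.save('d5.npy',d); np.save('T5.npy',cal['camera_from_world'])
E
```

```text
[ 0.59122983 -0.03183101  0.10207606] [-0.24023416  0.41484799 -1.09308966] 0.003974353635495528
[ 0.59128023 -0.0318262   0.10217397] [ 0.30054736 -0.02357883 -1.11993341]
```

View pics/c10.png

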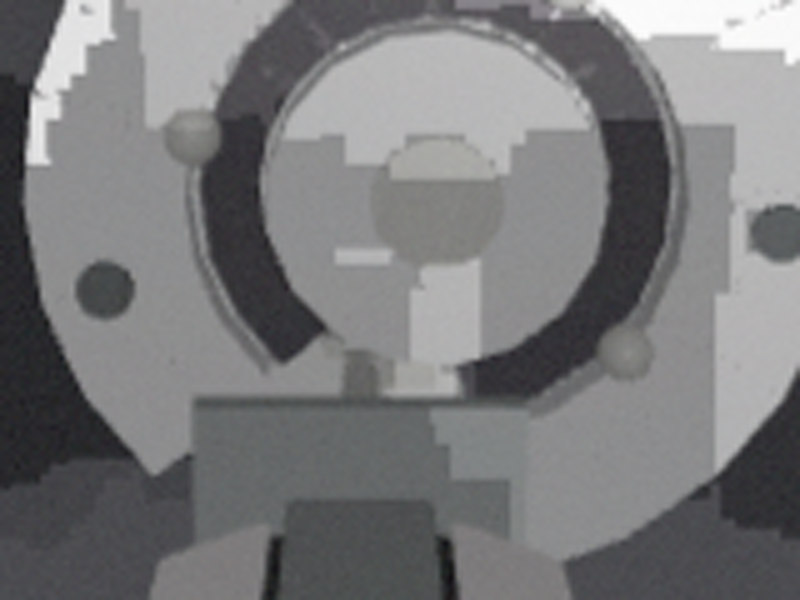

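Call:
{"method": "jog_arm", "body": {"steps": [[[0,0.006,0],[0,0,0]],[[0,0.012,0],[0,0,0]],[[0,0.018,0],[0,0,0]],[[0,0.0225,0],[0,0,0]],[[0,0.0225,0],[0,0,0]],[[0,0.0225,0],[0,0,0]]]}}

```text
t: 7.95
position: [0.5916, -0.0228, 0.1021]
tcp_rot: [0.017, 1.0, -0.0, 0.0]
wrist_force: [-0.1, 0.4, -1.3]
gripper_width: 0.169
```

```bash
python3 - <<'E'
from h import *
im,d,cal=grab('wrist','w6.png'); s=sense(); print(s['position'],s['wrist_force'],s['wrist_torque'])
cv2.imwrite('pics/c11.png',cv2.cvtColor(cv2.resize(im[140:260,210:370],None,fx=5,fy=5,interpolation=2)[:600],cv2.COLOR_RGB2BGR))
E
```

```text
[ 0.59154435 -0.0228342   0.10214644] [-0.14080795 -0.45147205 -0.06158828] [ 0.05704849 -0.02472714 -0.04432342]
```

View pics/c11.png

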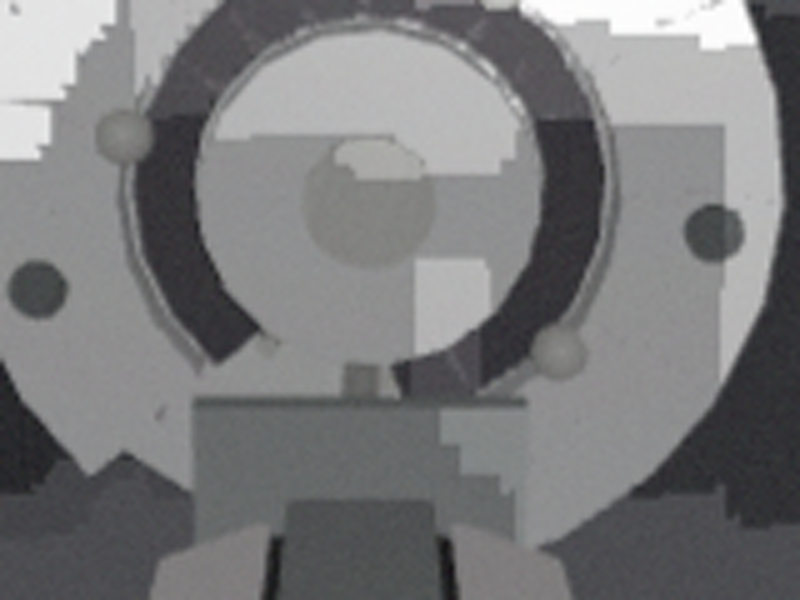

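Call:
{"method": "jog_arm", "body": {"steps": [[[0,0,-0.0025],[0,0,0]],[[0,0,-0.005],[0,0,0]],[[0,0,-0.0075],[0,0,0]],[[0,0,-0.01],[0,0,0]],[[0,0,-0.0125],[0,0,0]],[[0,0,-0.015],[0,0,0]],[[0,0,-0.0175],[0,0,0]],[[0,0,-0.02],[0,0,0]]]}}

```text
t: 8.8
position: [0.5913, -0.023, 0.1101]
tcp_rot: [0.017, 1.0, -0.0, -0.0]
wrist_force: [0.5, 0.4, -2.6]
gripper_width: 0.167
```

```bash
python3 - <<'E'
from h import *
im,d,cal=grab('wrist','w7.png'); s=sense(); print(s['position'],s['wrist_force'],s['wrist_torque'],s['gripper_width'])
cv2.imwrite('pics/c12.png',cv2.cvtColor(cv2.resize(im[140:260,210:370],None,fx=5,fy=5,interpolation=2)[:600],cv2.COLOR_RGB2BGR))
E
```

```text
[ 0.59129214 -0.02301039  0.11025496] [-0.00378903 -1.05806799 -2.99327438] [-0.19606544  0.06655431  0.02196212] 0.16961421979305547
```

View pics/c12.png

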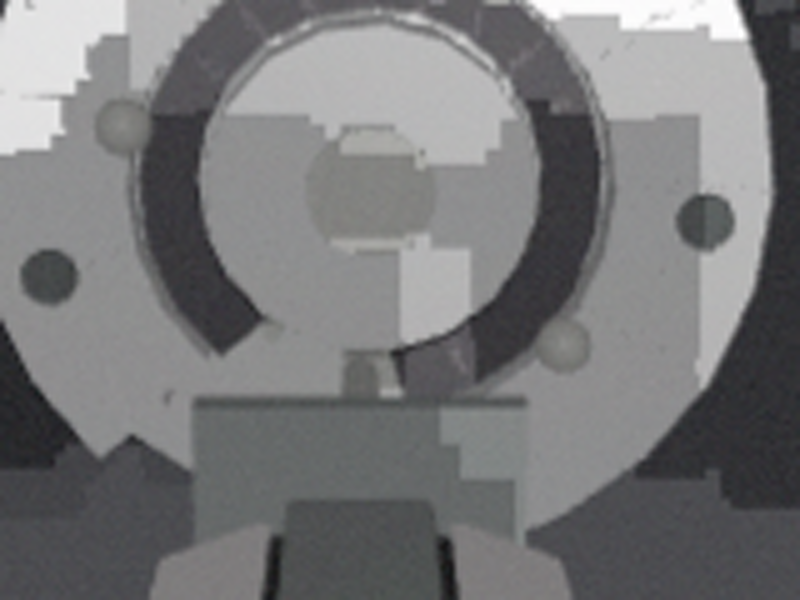

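Call:
{"method": "jog_arm", "body": {"steps": [[[0,0,-0.0025],[0,0,0]],[[0,0,-0.005],[0,0,0]],[[0.0005,0,-0.0075],[0,0,0]],[[0.001,0,-0.01],[0,0,0]],[[0.0015,0,-0.0125],[0,0,0]],[[0.002,0,-0.015],[0,0,0]],[[0.0025,0,-0.0175],[0,0,0]],[[0.003,0,-0.02],[0,0,0]]]}}

```text
t: 9.65
position: [0.5907, -0.0224, 0.1185]
tcp_rot: [0.018, 1.0, 0.0, 0.0]
wrist_force: [0.3, 1.0, -1.0]
gripper_width: 0.167
```

```bash
python3 - <<'E'
from h import *
im,d,cal=grab('wrist','w8.png'); s=sense(); print(s['position'],s['wrist_force'],s['wrist_torque'],s['gripper_width'])
cv2.imwrite('pics/c13.png',cv2.cvtColor(cv2.resize(im[140:260,210:370],None,fx=5,fy=5,interpolation=2)[:600],cv2.COLOR_RGB2BGR))
E
```

```text
[ 0.59066594 -0.02248172  0.11858777] [-0.13031693  1.74406724 -0.40254989] [ 0.11278875 -0.01128575  0.02298385] 0.16801003001299114
```

View pics/c13.png

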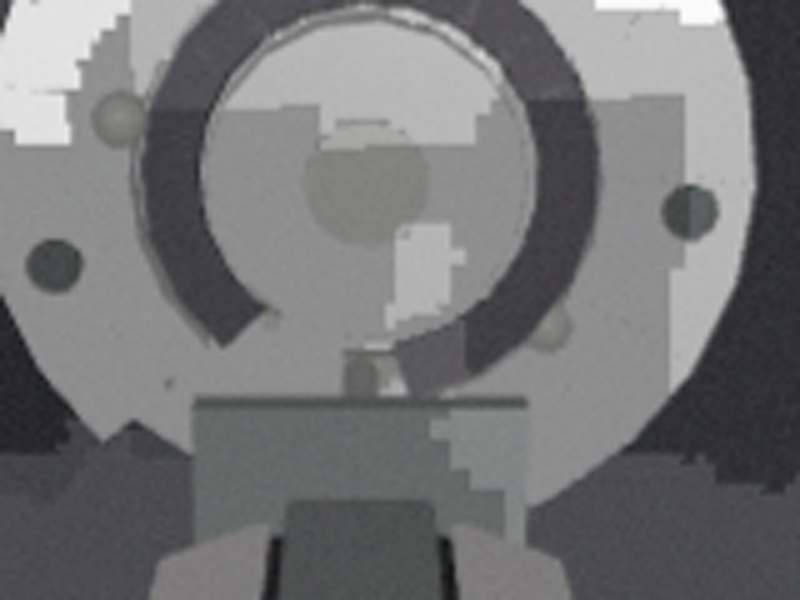

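Call:
{"method": "jog_arm", "body": {"steps": [[[0.0005,0,-0.0025],[0,0,0]],[[0.001,0,-0.005],[0,0,0]],[[0.0015,0,-0.0075],[0,0,0]],[[0.002,0,-0.01],[0,0,0]],[[0.002,0,-0.0125],[0,0,0]],[[0.002,0,-0.014],[0,0,0]]]}}

```text
t: 10.3
position: [0.5894, -0.0228, 0.1238]
tcp_rot: [0.017, 1.0, 0.0, -0.0]
wrist_force: [0.1, -0.1, -1.9]
gripper_width: 0.168
```

```bash
python3 - <<'E'
from h import *
im,d,cal=grab('wrist','w9.png'); s=sense(); print(s['position'],s['wrist_force'],s['wrist_torque'],s['gripper_width'])
cv2.imwrite('pics/c14.png',cv2.cvtColor(cv2.resize(im[140:260,210:370],None,fx=5,fy=5,interpolation=2)[:600],cv2.COLOR_RGB2BGR))
im2,d2,cs=grab('side','s9.png')
cv2.imwrite('pics/c15.png',cv2.cvtColor(cv2.resize(im2[200:290,240:350],None,fx=7,fy=6.6,interpolation=2)[:600],cv2.COLOR_RGB2BGR))
for u,v in [(420,370),(440,360),(470,340),(500,300),(500,340),(240,300)]:
  U,V=210+u/5,140+v/5;print((u,v),ond(cal,U,V,d[int(V),int(U)]).round(4))
E
```

```text
[ 0.589385   -0.02279139  0.12384154] [-0.28359312  1.02426778 -1.00255222] [ 0.06872809  0.01531642 -0.00686354] 0.16684393715282222
(420, 370) [ 0.5859 -0.0143  0.0524]
(440, 360) [ 0.5845 -0.0114  0.0525]
(470, 340) [ 0.5823 -0.0071  0.0505]
(500, 300) [ 0.5769 -0.0026  0.0492]
(500, 340) [ 0.5823 -0.0028  0.0508]
(240, 300) [ 0.5754 -0.0394  0.0499]
```

View pics/c14.png

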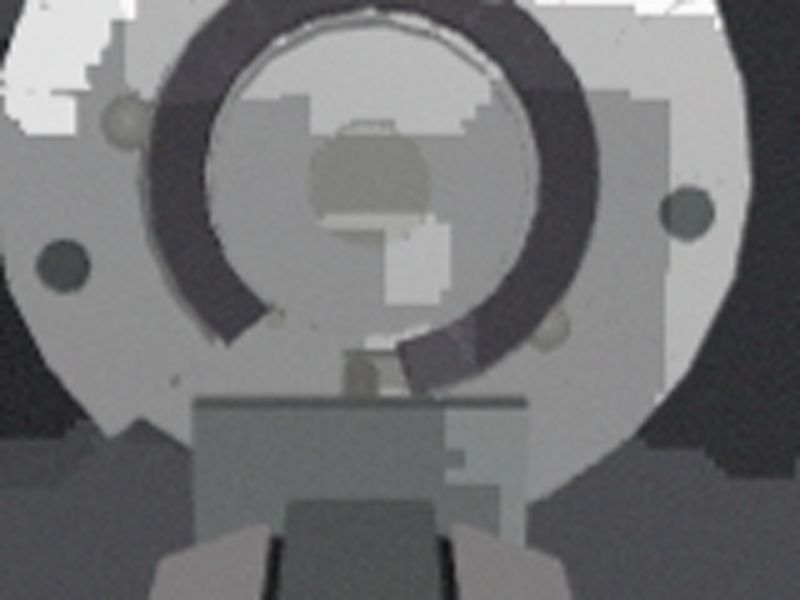

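View pics/c15.png

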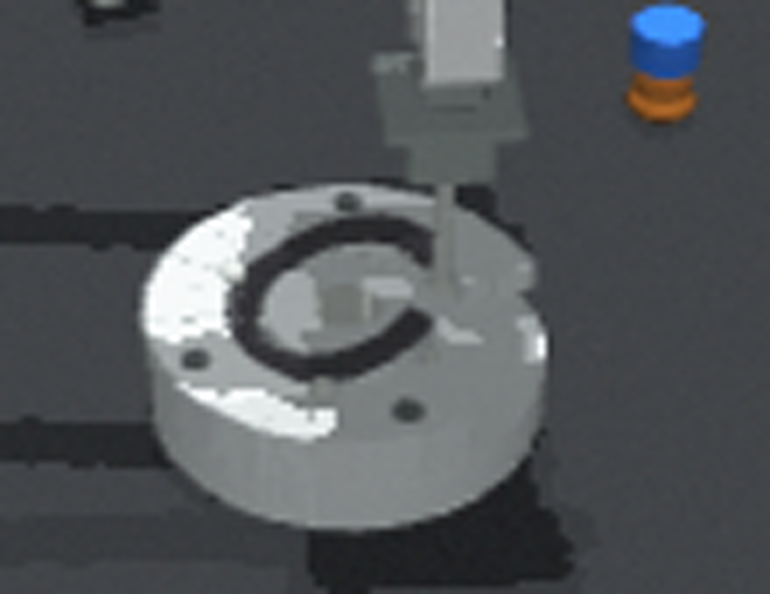

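Call:
{"method": "jog_arm", "body": {"steps": [[[-0.0005,0,0.0025],[0,0,0]],[[-0.001,0,0.005],[0,0,0]],[[-0.0015,0,0.0075],[0,0,0]],[[-0.002,0,0.01],[0,0,0]],[[-0.0025,0,0.0125],[0,0,0]],[[-0.003,0,0.015],[0,0,0]],[[-0.003,0,0.0175],[0,0,0]],[[-0.003,0,0.0175],[0,0,0]]]}}

```text
t: 11.2
position: [0.5906, -0.0229, 0.1166]
tcp_rot: [0.017, 1.0, 0.0, -0.0]
wrist_force: [0.6, 0.2, -0.1]
gripper_width: 0.168
```

```bash
python3 - <<'E'
from h import *
im,d,cal=grab('wrist','w10.png'); s=sense(); print(s['position'],s['wrist_force'],s['wrist_torque'],s['gripper_width'])
cv2.imwrite('pics/c16.png',cv2.cvtColor(cv2.resize(im[140:260,210:370],None,fx=5,fy=5,interpolation=2)[:600],cv2.COLOR_RGB2BGR))
for u,v in [(420,370),(440,360),(470,340),(500,300),(500,340),(240,300)]:
  U,V=210+u/5,140+v/5;print((u,v),ond(cal,U,V,d[int(V),int(U)]).round(4))
E
```

```text
[ 0.5906203  -0.0228516   0.11665548] [0.06941042 0.10629564 0.07807446] [ 0.0522802  -0.05014064  0.00688335] 0.16878637902565657
(420, 370) [ 0.5872 -0.0144  0.045 ]
(440, 360) [ 0.586  -0.0115  0.0447]
(470, 340) [ 0.5833 -0.0072  0.0443]
(500, 300) [ 0.5778 -0.0028  0.0432]
(500, 340) [ 0.5834 -0.0029  0.0443]
(240, 300) [ 0.5763 -0.0394  0.0442]
```

View pics/c16.png

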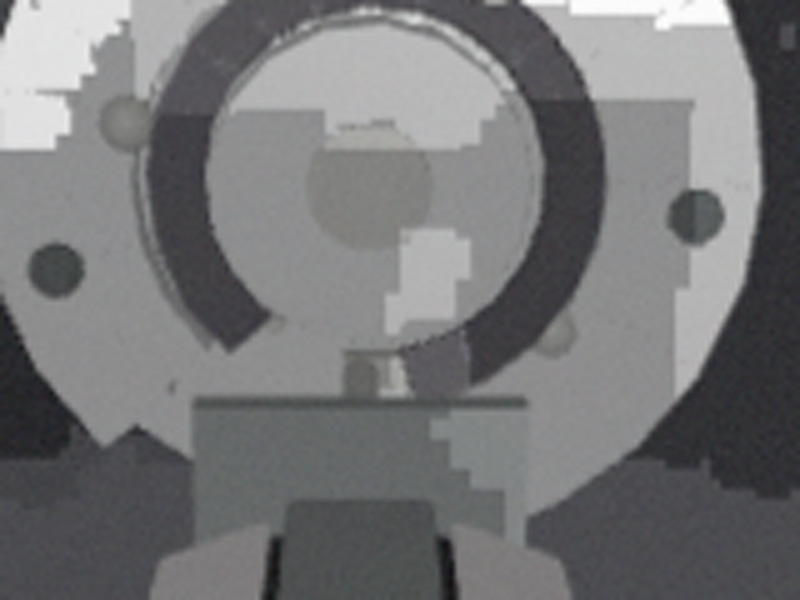

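Call:
{"method": "jog_arm", "body": {"steps": [[[-0.0005,0,0.002],[0,0,0]],[[-0.001,0,0.004],[0,0,0]],[[-0.001,0,0.006],[0,0,0]],[[-0.001,0,0.007],[0,0,0]],[[-0.001,0,0.007],[0,0,0]]]}}

```text
t: 11.75
position: [0.591, -0.0228, 0.1138]
tcp_rot: [0.017, 1.0, 0.0, -0.0]
wrist_force: [0.2, -1.4, -0.6]
gripper_width: 0.169
```

```bash
python3 - <<'E'
from h import *
im,d,cal=grab('wrist','w11.png'); s=sense(); print(s['position'],s['wrist_force'],s['wrist_torque'],s['gripper_width'])
cv2.imwrite('pics/c17.png',cv2.cvtColor(cv2.resize(im[140:260,210:370],None,fx=5,fy=5,interpolation=2)[:600],cv2.COLOR_RGB2BGR))
for u,v in [(420,370),(440,360),(470,340),(500,300),(500,340),(240,300)]:
  U,V=210+u/5,140+v/5;print((u,v),ond(cal,U,V,d[int(V),int(U)]).round(4))
E
```

```text
[ 0.59108377 -0.02281163  0.11388815] [-0.3798465   0.19860737 -0.52907455] [ 0.01241013 -0.02119257 -0.04206833] 0.1687402200213812
(420, 370) [ 0.5862 -0.0144  0.0469]
(440, 360) [ 0.5853 -0.0116  0.0456]
(470, 340) [ 0.5827 -0.0073  0.0449]
(500, 300) [ 0.5774 -0.0029  0.0436]
(500, 340) [ 0.583  -0.0031  0.0443]
(240, 300) [ 0.576  -0.0391  0.0442]
```

View pics/c17.png

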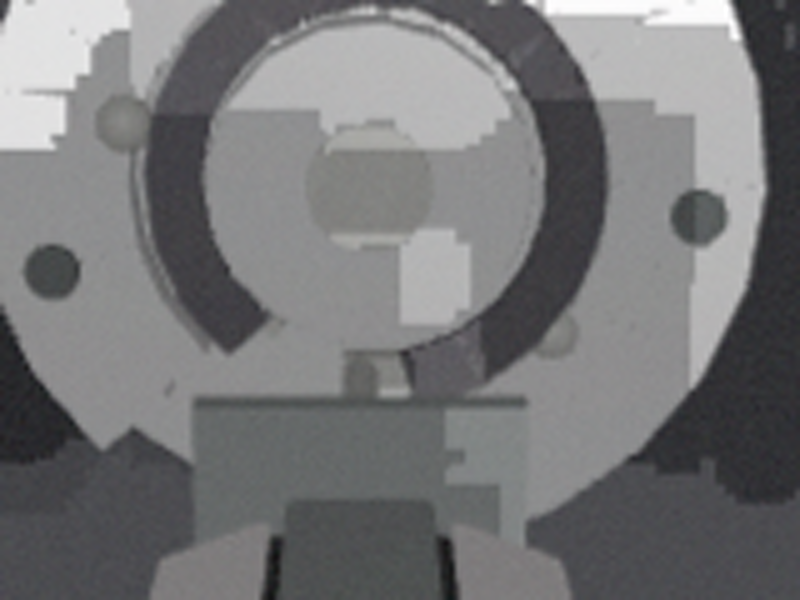

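Call:
{"method": "jog_arm", "body": {"steps": [[[-0.002,-0.008,0],[0,0,0]],[[-0.004,-0.016,0],[0,0,0]],[[-0.006,-0.023,0],[0,0,0]],[[-0.006,-0.025,0],[0,0,0]],[[-0.006,-0.025,0],[0,0,0]],[[-0.006,-0.025,-0.015],[0,0,0]],[[-0.006,-0.025,-0.05],[0,0,0]],[[-0.006,-0.025,-0.08],[0,0,0]]]}}

```text
t: 12.6
position: [0.5933, -0.0328, 0.1468]
tcp_rot: [0.017, 1.0, 0.0, 0.0]
wrist_force: [-0.8, -0.5, -0.8]
gripper_width: 0.168
```

```bash
python3 - <<'E'
from h import *
s=sense(); print(s['position'],s['wrist_force'])
rows(down(np.radians(101.2),[.5425,.273,.197]))
E
```

```text
[ 0.59329348 -0.03281789  0.14681427] [-0.78237276 -0.47711415 -0.76914538]
shift [ 0.1535  0.7597 -0.1254] turn [ 0.      0.     -0.0367] mm 314.04325738267283 deg 13.199723700980353
```

Call:
{"method": "jog_arm", "body": {"steps": [[[0.01,0.03,-0.1],[0,0,-0.01]],[[0.03,0.14,-0.14],[0,0,-0.02]],[[0.05,0.26,-0.14],[0,0,-0.0367]],[[0.08,0.38,-0.14],[0,0,-0.0367]],[[0.1,0.5,-0.14],[0,0,-0.0367]],[[0.125,0.62,-0.14],[0,0,-0.0367]],[[0.145,0.72,-0.14],[0,0,-0.0367]],[[0.154,0.76,-0.14],[0,0,-0.0367]]]}}

```text
t: 13.4
position: [0.5413, 0.2769, 0.2027]
tcp_rot: [-0.099, 0.995, 0.001, 0.0]
wrist_force: [-0.5, -0.4, -0.4]
gripper_width: 0.168
```

Call:
{"method": "jog_arm", "body": {"steps": [[[0,0,0],[0,0,0]],[[0,0,0],[0,0,0]],[[0,0,0],[0,0,0]],[[0,0,0],[0,0,0]]]}}

```text
t: 13.8
position: [0.5428, 0.2713, 0.202]
tcp_rot: [-0.097, 0.995, -0.0, 0.0]
wrist_force: [0.1, 0.9, -0.6]
gripper_width: 0.164
```

```bash
python3 - <<'E'
from h import *
s=sense(); print(s['position'],s['wrist_force'])
im,d,cal=grab('wrist','w12.png'); T=tcp(); print(T[:3,3],np.degrees(np.arctan2(T[1,1],T[0,1])))
cv2.imwrite('pics/c18.png',cv2.cvtColor(cv2.resize(im[150:290,210:350],None,fx=4.2,fy=4.2,interpolation=2),cv2.COLOR_RGB2BGR))
np.save('T12.npy',cal['camera_from_world'])
E
```

```text
[0.54277665 0.27131397 0.20203756] [ 0.07309324  0.8522609  -0.5973957 ]
[0.54272477 0.2714974  0.20205019] 101.08299583565363
```

View pics/c18.png

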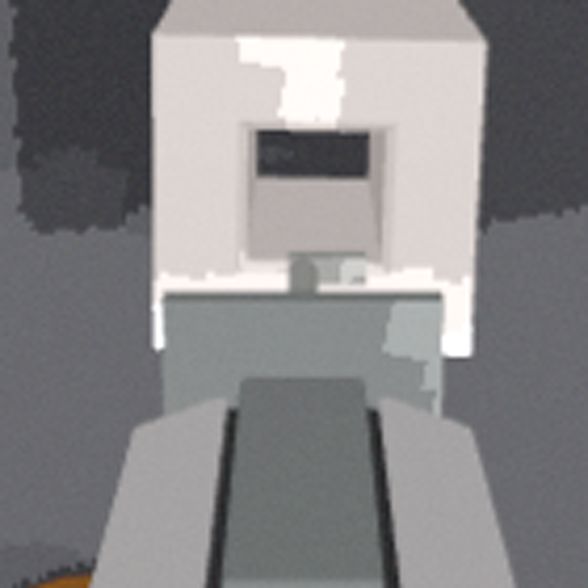

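```bash
python3 - <<'E'
from h import *
cal=calibration('wrist'); cal['camera_from_world']=np.load('T12.npy')
P=lambda u,v,z:onz(cal,210+u/4.2-.4,150+v/4.2-.4,z)
A=np.array([P(*c,.072) for c in [(153,38),(487,42),(470,355),(155,347)]]);print(A.round(4),A.mean(0))
H=np.array([P(*c,.072) for c in [(240,123),(397,125)]]);print('hole top edge',H.round(4),H.mean(0))
e=A[1]-A[0];print(np.degrees(np.arctan2(e[1],e[0])), np.linalg.norm(e)); e=A[3]-A[0];print(np.degrees(np.arctan2(e[1],e[0])))
zl=.202-.081
print('toe tip',P(368,268,zl+.004),'shank',P(303,292,zl+.004),'flange edge',P(303,293,zl+.072),P(163,293,zl+.072),P(441,293,zl+.072))
E
```

```text
[[0.5155 0.2357 0.072 ]
 [0.5034 0.3011 0.072 ]
 [0.5689 0.3125 0.072 ]
 [0.58   0.247  0.072 ]] [0.54194728 0.27408189 0.072     ]
hole top edge [[0.5291 0.2558 0.072 ]
 [0.5234 0.287  0.072 ]] [0.52625729 0.27142881 0.072     ]
100.4235902878481 0.06646396461749875
9.935154246472292
toe tip [0.53815877 0.28195818 0.125     ] shank [0.54458894 0.27181483 0.125     ] flange edge [0.52243557 0.26743265 0.193     ] [0.52587351 0.24992849 0.193     ] [0.51904665 0.28468728 0.193     ]
```

Call:
{"method": "jog_arm", "body": {"steps": [[[-0.006,0.007,0.02],[0,0,0.002]],[[-0.006,0.007,0.06],[0,0,0.002]],[[-0.006,0.007,0.08],[0,0,0.002]],[[-0.006,0.007,0.08],[0,0,0.002]]]}}

```text
t: 14.25
position: [0.5431, 0.2757, 0.1681]
tcp_rot: [-0.091, 0.996, -0.0, -0.002]
wrist_force: [0.1, 0.3, -0.2]
gripper_width: 0.171
```

```bash
python3 - <<'E'
from h import *
im,d,cal=grab('wrist','w13.png'); T=tcp(); print(T[:3,3],np.degrees(np.arctan2(T[1,1],T[0,1])))
cv2.imwrite('pics/c19.png',cv2.cvtColor(cv2.resize(im[150:290,210:350],None,fx=4.2,fy=4.2,interpolation=2),cv2.COLOR_RGB2BGR))
E
```

```text
[0.54369552 0.27596665 0.16911434] 100.46142100195905
```

View pics/c19.png

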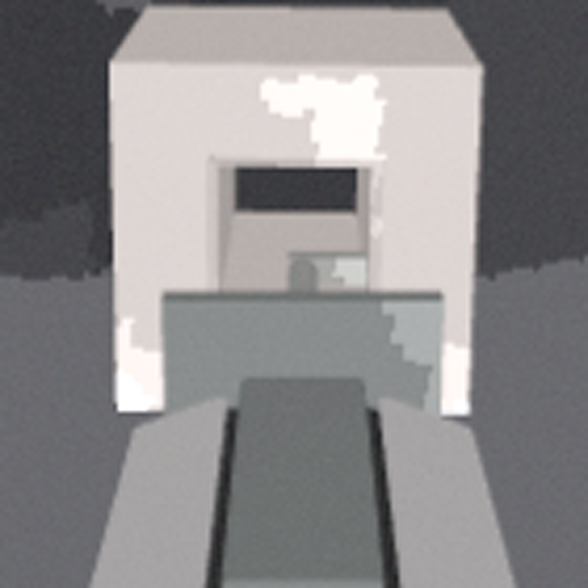

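Call:
{"method": "jog_arm", "body": {"steps": [[[-0.001,-0.004,0.02],[0,0,0]],[[-0.001,-0.004,0.05],[0,0,0]],[[-0.001,-0.004,0.08],[0,0,0]],[[-0.001,-0.004,0.11],[0,0,0]],[[-0.001,-0.004,0.135],[0,0,0]],[[-0.001,-0.004,0.16],[0,0,0]],[[-0.001,-0.004,0.16],[0,0,0]]]}}

```text
t: 15.0
position: [0.5436, 0.2744, 0.104]
tcp_rot: [-0.091, 0.996, -0.0, -0.002]
wrist_force: [-0.4, -0.2, -0.7]
gripper_width: 0.168
```

```bash
python3 - <<'E'
from h import *
im,d,cal=grab('wrist','w14.png'); T=tcp(); print(T[:3,3],np.degrees(np.arctan2(T[1,1],T[0,1])),sense()['wrist_force'],sense()['wrist_torque'])
cv2.imwrite('pics/c20.png',cv2.cvtColor(cv2.resize(im[150:290,210:350],None,fx=4.2,fy=4.2,interpolation=2),cv2.COLOR_RGB2BGR))
E
```

```text
[0.54423359 0.27464727 0.10499916] 100.4896412442016 [-0.40571663 -0.15251774 -0.97512545] [ 0.05726971 -0.00550985 -0.04596855]
```

View pics/c20.png

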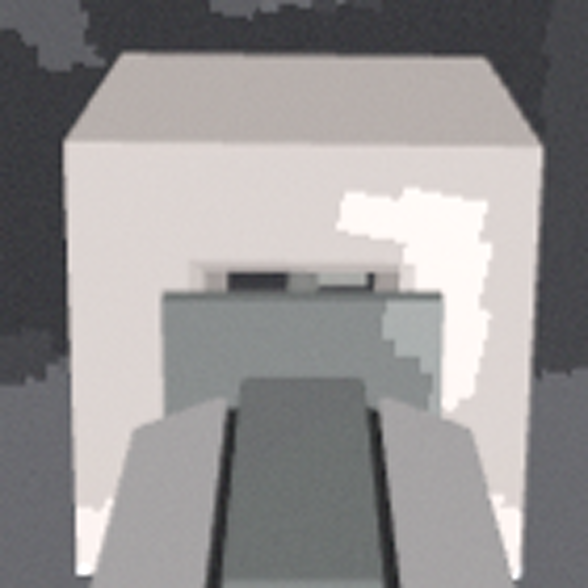

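Call:
{"method": "jog_arm", "body": {"steps": [[[0,0,0.01],[0,0,0]],[[0,0,0.02],[0,0,0]],[[0,0,0.03],[0,0,0]],[[0,0,0.04],[0,0,0]],[[0,0,0.046],[0,0,0]],[[0,0,0.046],[0,0,0]],[[0,0,0.046],[0,0,0]]]}}

```text
t: 15.75
position: [0.5448, 0.2748, 0.0875]
tcp_rot: [-0.091, 0.996, 0.0, 0.0]
wrist_force: [-0.3, -0.8, -0.0]
gripper_width: 0.167
```

```bash
python3 - <<'E'
from h import *
im,d,cal=grab('wrist','w15.png'); T=tcp(); print(T[:3,3],np.degrees(np.arctan2(T[1,1],T[0,1])),sense()['wrist_force'],sense()['wrist_torque'])
cv2.imwrite('pics/c21.png',cv2.cvtColor(cv2.resize(im[150:290,210:350],None,fx=4.2,fy=4.2,interpolation=2),cv2.COLOR_RGB2BGR))
E
```

```text
[0.54484087 0.27482931 0.08764877] 100.48851190466782 [-0.69103598  0.14026943 -0.15483156] [ 0.07338323 -0.02518527 -0.02456007]
```

View pics/c21.png

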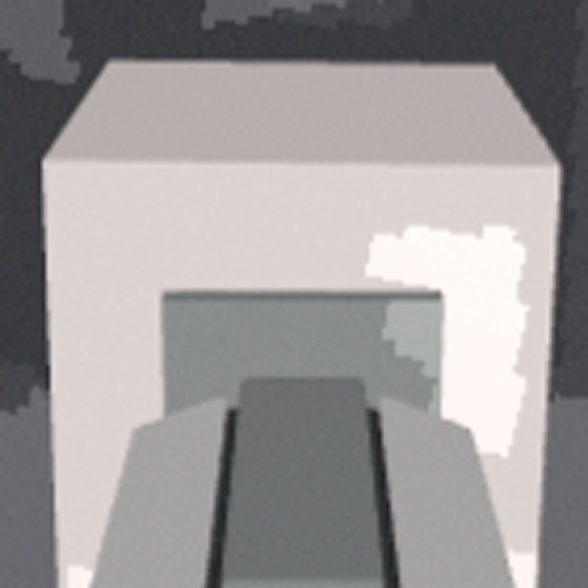

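Call:
{"method": "jog_arm", "body": {"steps": [[[0,0,0.003],[0,0,0]],[[0,0,0.005],[0,0,0]],[[0,0,0.005],[0,0,0]]]}}

```text
t: 16.1
position: [0.5448, 0.2748, 0.0856]
tcp_rot: [-0.091, 0.996, 0.0, 0.0]
wrist_force: [-0.2, -0.1, 0.2]
gripper_width: 0.167
```

Call:
{"method": "jog_arm", "body": {"steps": [[[0,0,0],[0,0,0]],[[0,0,0],[0,0,0]],[[0,0,0],[0,0,0]],[[0,0,0],[0,0,0]]], "grip": 34}}

```text
t: 16.5
position: [0.5447, 0.2748, 0.0856]
tcp_rot: [-0.091, 0.996, 0.0, 0.0]
wrist_force: [-0.6, 0.1, 0.5]
gripper_width: 0.362
```

Call:
{"method": "jog_arm", "body": {"steps": [[[0,0,-0.03],[0,0,0]],[[0,0,-0.1],[0,0,0]],[[0,0,-0.2],[0,0,0]],[[0,0,-0.3],[0,0,0]],[[0,0,-0.3],[0,0,0]]]}}

```text
t: 17.0
position: [0.5483, 0.2762, 0.213]
tcp_rot: [-0.091, 0.996, 0.002, 0.006]
wrist_force: [-0.2, -0.1, 0.3]
gripper_width: 0.36
```

```bash
python3 - <<'E'
from h import *
im,d,cal=grab('wrist','w16.png'); T=tcp(); print(T[:3,3])
cv2.imwrite('pics/c22.png',cv2.cvtColor(cv2.resize(im[130:250,210:350],None,fx=4.2,fy=4.2,interpolation=2),cv2.COLOR_RGB2BGR))
im,d,cal=grab('side','s16.png')
cv2.imwrite('pics/c23.png',cv2.cvtColor(cv2.resize(im[110:290,210:360],None,fx=3.3,fy=3.3,interpolation=2),cv2.COLOR_RGB2BGR))
rows(down(np.radians(88),[.635,-.025,.23]))
E
```

```text
[0.54669548 0.27555865 0.20983429]
shift [-0.0841 -0.7782 -0.0566] turn [0.0002 0.0005 0.0347] mm 313.92202781853416 deg 12.490557753911302
```

View pics/c22.png

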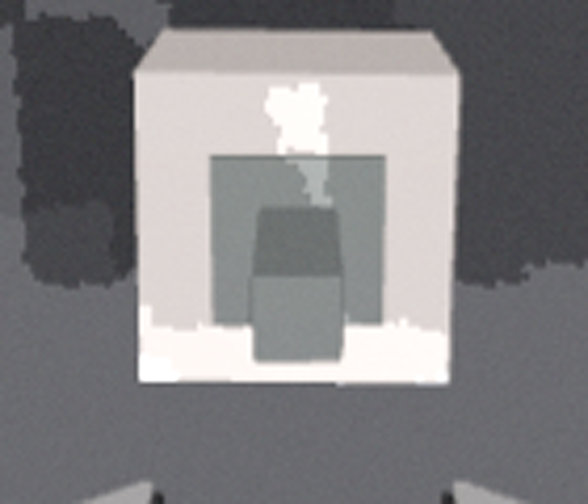

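View pics/c23.png

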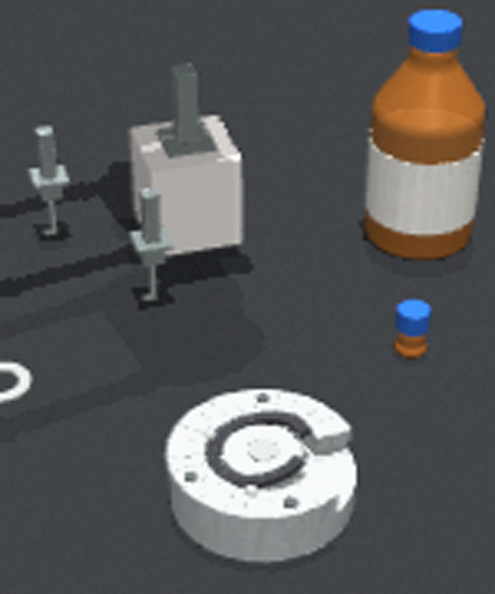

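```bash
python3 - <<'E'
from h import *
rows(down(np.radians(15),[.587,-.012,.18]))
E
```

```text
shift [ 0.0284 -0.7245  0.068 ] turn [0.0005 0.0004 0.2375] mm 291.2970011667217 deg 85.48917994296009
```

Call:
{"method": "jog_arm", "body": {"steps": [[[0.003,-0.07,0],[0,0,0.022]],[[0.006,-0.15,0],[0,0,0.044]],[[0.01,-0.24,0],[0,0,0.067]],[[0.014,-0.34,0],[0,0,0.09]],[[0.018,-0.44,0.02],[0,0,0.112]],[[0.022,-0.54,0.04],[0,0,0.135]],[[0.026,-0.64,0.06],[0,0,0.158]],[[0.028,-0.7,0.068],[0,0,0.18]]]}}

```text
t: 17.9
position: [0.5832, -0.0053, 0.1758]
tcp_rot: [0.46, 0.888, -0.001, -0.002]
wrist_force: [0.3, 0.7, -0.8]
gripper_width: 0.361
```

```bash
python3 - <<'E'
from h import *
rows(down(np.radians(15),[.587,-.012,.18]))
E
```

```text
shift [-0.0192 -0.002  -0.0106] turn [-0.0007 -0.0003  0.0563] mm 8.822053294952669 deg 20.252222103648112
```

Call:
{"method": "jog_arm", "body": {"steps": [[[-0.018,-0.002,-0.01],[0,0,0.022]],[[-0.018,-0.002,-0.01],[0,0,0.044]],[[-0.018,-0.002,-0.01],[0,0,0.056]],[[-0.018,-0.002,-0.01],[0,0,0.056]],[[-0.018,-0.002,-0.01],[0,0,0.056]]]}}

```text
t: 18.4
position: [0.5874, -0.0088, 0.1812]
tcp_rot: [0.604, 0.797, -0.001, -0.001]
wrist_force: [0.3, -0.3, -0.4]
gripper_width: 0.362
```

```bash
python3 - <<'E'
from h import *
im,d,cal=grab('wrist','w17.png'); T=tcp(); print(T[:3,3],np.degrees(np.arctan2(T[1,1],T[0,1])))
cv2.imwrite('pics/c24.png',cv2.cvtColor(cv2.resize(im[120:260,200:360],None,fx=4.2,fy=4.2,interpolation=2),cv2.COLOR_RGB2BGR))
np.save('T17.npy',cal['camera_from_world']); np.save('d17.npy',d)
E
```

```text
[ 0.58764999 -0.00873528  0.18146869] 15.615235312358763
```

View pics/c24.png

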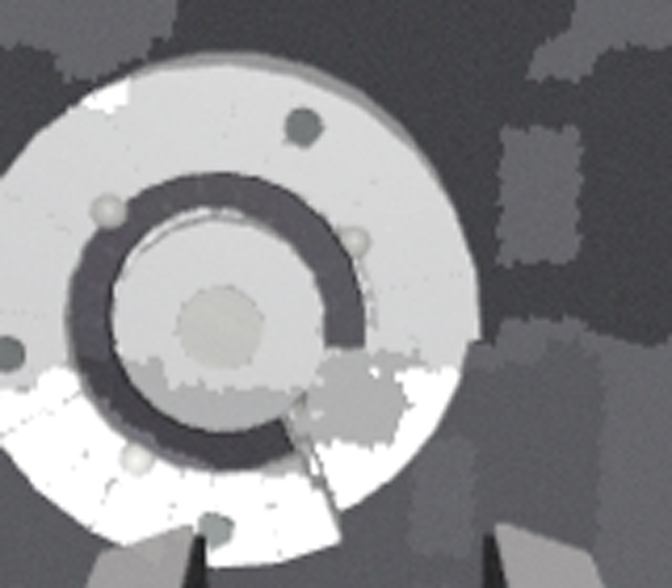

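```bash
python3 - <<'E'
from h import *
cal=calibration('wrist'); cal['camera_from_world']=np.load('T17.npy'); d=np.load('d17.npy')
P=lambda u,v,z:onz(cal,200+u/4.2-.4,120+v/4.2-.4,z)
for z in (.0425,): print(P(326,320,z),P(366,320,z),P(345,320,z),'end',P(327,347,z),P(366,347,z))
for u,v in [(345,325),(340,300),(330,270),(300,220),(210,190),(90,330),(150,415),(270,440),(220,325),(430,280),(350,400)]:
  U,V=200+u/4.2,120+v/4.2;print((u,v),ond(cal,U,V,d[int(V),int(U)]).round(4))
g=P(345,319,.0425);rows(down(np.radians(15.6),[g[0],g[1],.060]))
E
```

```text
[ 0.58299442 -0.01207546  0.0425    ] [ 0.59110314 -0.00980081  0.0425    ] [ 0.58684615 -0.01099498  0.0425    ] end [ 0.5847724  -0.01771275  0.0425    ] [ 0.59271824 -0.01548353  0.0425    ]
(345, 325) [ 0.5873 -0.0114  0.0459]
(340, 300) [ 0.585  -0.0069  0.0444]
(330, 270) [ 0.5813 -0.0013  0.0443]
(300, 220) [0.5726 0.0067 0.042 ]
(210, 190) [0.5529 0.007  0.038 ]
(90, 330) [ 0.5355 -0.0299  0.0359]
(150, 415) [ 0.5526 -0.0437  0.0401]
(270, 440) [ 0.5787 -0.0398  0.047 ]
(220, 325) [ 0.5622 -0.0208  0.0377]
(430, 280) [0.6026 0.0009 0.0381]
(350, 400) [ 0.595  -0.0345  0.0214]
shift [-0.0046 -0.003   0.3037] turn [-0.0003 -0.0001  0.    ] mm 121.48905557815775 deg 0.1022001324948311
```

Call:
{"method": "jog_arm", "body": {"steps": [[[-0.004,-0.003,0.08],[0,0,0]],[[-0.004,-0.003,0.17],[0,0,0]],[[-0.004,-0.003,0.25],[0,0,0]],[[-0.004,-0.003,0.3],[0,0,0]],[[-0.004,-0.003,0.32],[0,0,0]],[[-0.004,-0.003,0.32],[0,0,0]],[[-0.004,-0.003,0.32],[0,0,0]]], "grip": 24}}

```text
t: 19.15
position: [0.5883, -0.0108, 0.0552]
tcp_rot: [0.605, 0.796, 0.0, 0.001]
wrist_force: [0.3, 0.2, -0.7]
gripper_width: 0.254
```

```bash
python3 - <<'E'
from h import *
im,d,cal=grab('wrist','w18.png'); T=tcp(); print(T[:3,3],np.degrees(np.arctan2(T[1,1],T[0,1])))
cv2.imwrite('pics/c25.png',cv2.cvtColor(cv2.resize(im[180:380,180:380],None,fx=3,fy=3,interpolation=2),cv2.COLOR_RGB2BGR))
rows(down(np.radians(15.6),[.587,-.011,.0385]))
E
```

```text
[ 0.58864794 -0.01079221  0.0556186 ] 15.551877258120832
shift [ 0.0006 -0.0042  0.0428] turn [ 0.0004  0.0001 -0.0001] mm 17.198993177127104 deg 0.15473786048660582
```

View pics/c25.png

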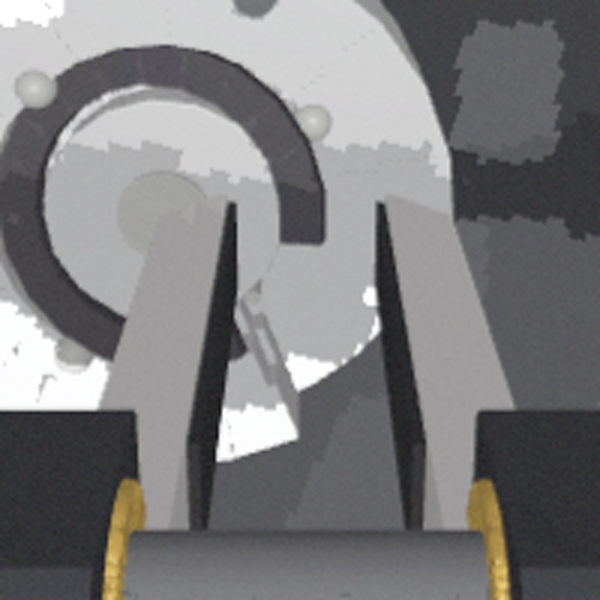

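Call:
{"method": "jog_arm", "body": {"steps": [[[0,-0.004,0.012],[0,0,0]],[[0,-0.004,0.024],[0,0,0]],[[0,-0.004,0.035],[0,0,0]],[[0,-0.004,0.042],[0,0,0]],[[0,-0.004,0.042],[0,0,0]]]}}

```text
t: 19.7
position: [0.5856, -0.0111, 0.037]
tcp_rot: [0.605, 0.796, -0.0, -0.0]
wrist_force: [0.5, 0.4, 0.1]
gripper_width: 0.257
```

```bash
python3 - <<'E'
from h import *
im,d,cal=grab('wrist','w19.png'); T=tcp(); print(T[:3,3],sense()['wrist_force'])
cv2.imwrite('pics/c26.png',cv2.cvtColor(cv2.resize(im[180:380,180:380],None,fx=3,fy=3,interpolation=2),cv2.COLOR_RGB2BGR))
im,d,cal=grab('side','s19.png')
cv2.imwrite('pics/c27.png',cv2.cvtColor(cv2.resize(im[200:290,240:350],None,fx=7,fy=6.6,interpolation=2)[:600],cv2.COLOR_RGB2BGR))
E
```

```text
[ 0.58579963 -0.01111145  0.03721863] [-0.28007505  0.28700663 -1.10728056]
```

View pics/c26.png

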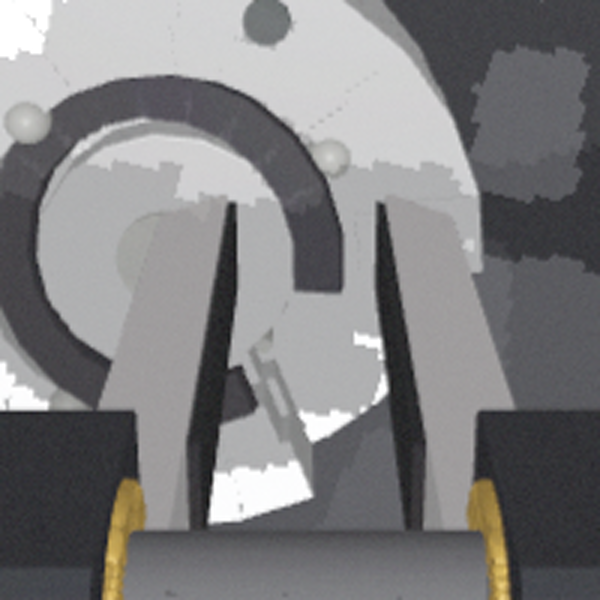

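View pics/c27.png

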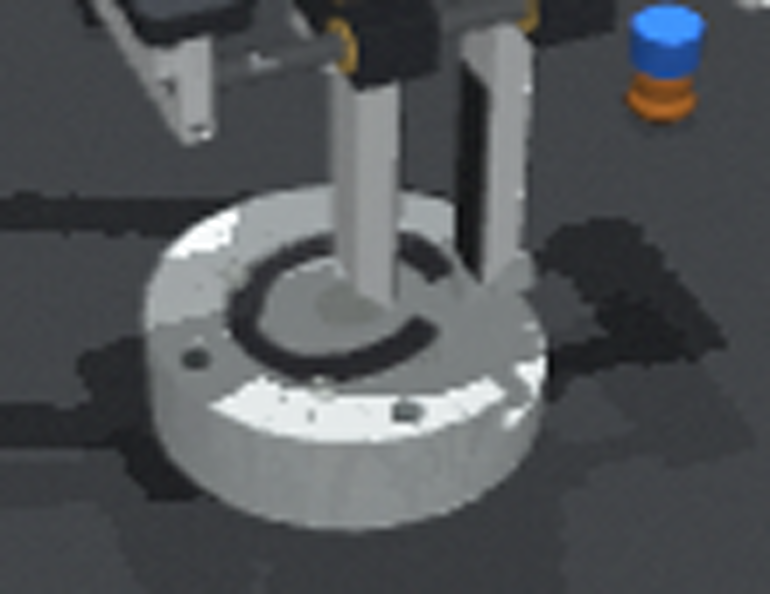

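Call:
{"method": "jog_arm", "body": {"steps": [[[0,0.0045,-0.0015],[0,0,0]],[[0,0.0045,-0.0015],[0,0,0]],[[0,0.0045,-0.0015],[0,0,0]]]}}

```text
t: 20.1
position: [0.5879, -0.0107, 0.0383]
tcp_rot: [0.605, 0.796, 0.0, 0.0]
wrist_force: [0.5, 0.1, 0.8]
gripper_width: 0.26
```

Call:
{"method": "jog_arm", "body": {"steps": [[[0,0,0],[0,0,0]],[[0,0,0],[0,0,0]],[[0,0,0],[0,0,0]],[[0,0,0],[0,0,0]],[[0,0,0],[0,0,0]]], "grip": 4, "grip_force": 30}}

```text
t: 20.6
position: [0.5875, -0.0112, 0.0381]
tcp_rot: [0.605, 0.796, -0.0, 0.0]
wrist_force: [-1.0, -1.7, 0.2]
gripper_width: 0.078
```

```bash
python3 - <<'E'
from h import *
im,d,cal=grab('wrist','w20.png'); T=tcp(); s=sense();print(T[:3,3],s['wrist_force'],s['gripper_width']*94)
cv2.imwrite('pics/c28.png',cv2.cvtColor(cv2.resize(im[180:380,180:380],None,fx=3,fy=3,interpolation=2),cv2.COLOR_RGB2BGR))
E
```

```text
[ 0.58752952 -0.01117101  0.03814981] [-1.5726815  -1.71275125  0.64537257] 6.943223701819399
```

View pics/c28.png

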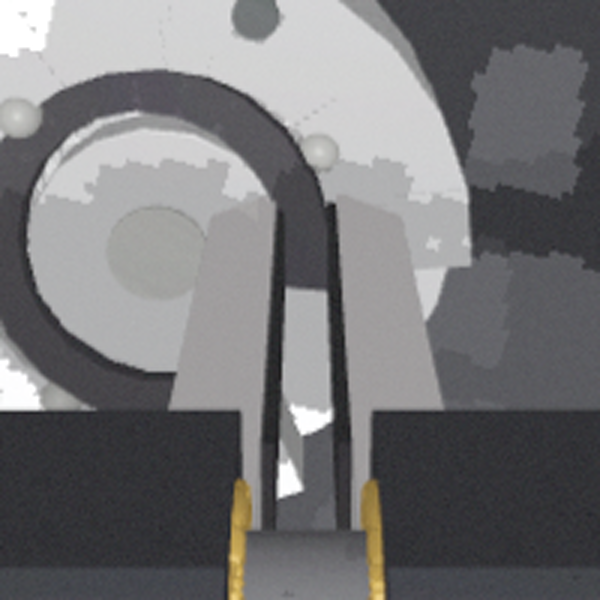

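Call:
{"method": "jog_arm", "body": {"steps": [[[0,0,-0.002],[0,0,0]],[[0,0,-0.004],[0,0,0]],[[0,0,-0.006],[0,0,0]],[[0,0,-0.008],[0,0,0]],[[0,0,-0.01],[0,0,0]],[[0,0,-0.01],[0,0,0]]]}}

```text
t: 21.25
position: [0.5876, -0.0108, 0.0421]
tcp_rot: [0.605, 0.796, -0.0, -0.0]
wrist_force: [-1.8, -3.9, -2.4]
gripper_width: 0.077
```

```bash
python3 - <<'E'
from h import *
im,d,cal=grab('wrist','w21.png'); T=tcp(); s=sense();print(T[:3,3],s['wrist_force'],s['wrist_torque'],s['gripper_width']*94)
cv2.imwrite('pics/c29.png',cv2.cvtColor(im[60:400,80:460],cv2.COLOR_RGB2BGR))
np.save('d21.npy',d);np.save('T21.npy',cal['camera_from_world'])
E
```

```text
[ 0.58753701 -0.01077207  0.04199953] [-1.67199638 -2.30216157 -2.22734439] [-0.66788073  0.16210275  0.14330955] 7.251435598765805
```

View pics/c29.png

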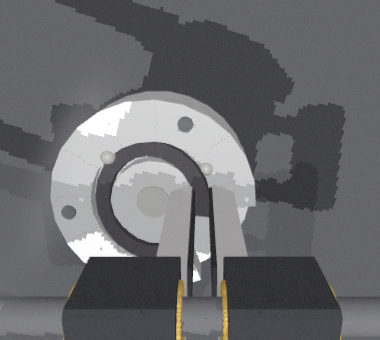

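Call:
{"method": "jog_arm", "body": {"steps": [[[-0.002,-0.001,-0.001],[0,0,0]],[[-0.003,-0.002,-0.003],[0,0,0]],[[-0.003,-0.003,-0.005],[0,0,0]],[[-0.003,-0.003,-0.007],[0,0,0]],[[-0.003,-0.003,-0.009],[0,0,0]],[[-0.003,-0.003,-0.01],[0,0,0]]]}}

```text
t: 21.9
position: [0.5874, -0.0119, 0.0465]
tcp_rot: [0.605, 0.796, 0.001, 0.0]
wrist_force: [1.2, 0.5, -0.4]
gripper_width: 0.076
```

```bash
python3 - <<'E'
from h import *
im,d,cal=grab('wrist','w22.png'); T=tcp(); s=sense();print(T[:3,3],s['wrist_force'],s['wrist_torque'],s['gripper_width']*94)
cv2.imwrite('pics/c30.png',cv2.cvtColor(cv2.resize(im[130:350,160:380],None,fx=2.7,fy=2.7,interpolation=2),cv2.COLOR_RGB2BGR))
np.save('d22.npy',d);np.save('T22.npy',cal['camera_from_world'])
E
```

```text
[ 0.58738325 -0.01202359  0.04648033] [ 0.3501812  -0.29950116 -1.71749751] [-0.07744682 -0.20211082 -0.01108922] 7.246700646587892
```

View pics/c30.png

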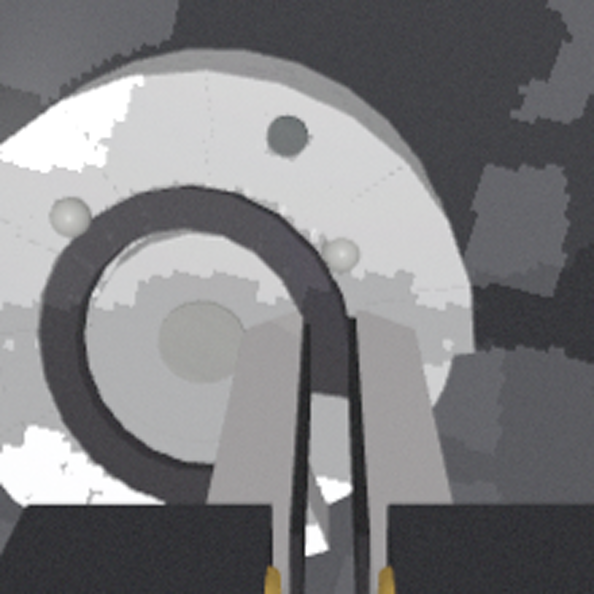

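```bash
python3 - <<'E'
from h import *
cal=calibration('wrist'); cal['camera_from_world']=np.load('T22.npy'); d=np.load('d22.npy')
for u,v in [(330,350),(300,270),(200,208),(110,240),(62,330),(90,430),(150,480)]:
  U,V=160+u/2.7,130+v/2.7;print((u,v),ond(cal,U,V,d[int(V),int(U)]).round(4))
E
```

```text
(330, 350) [ 0.5856 -0.0092  0.0534]
(300, 270) [0.5762 0.004  0.0514]
(200, 208) [0.5552 0.0081 0.0434]
(110, 240) [ 0.5394 -0.0045  0.0387]
(62, 330) [ 0.5343 -0.0253  0.0399]
(90, 430) [ 0.5447 -0.0435  0.0436]
(150, 480) [ 0.559  -0.0485  0.0483]
```

Call:
{"method": "jog_arm", "body": {"steps": [[[0,0,-0.002],[0,0,0]],[[0,0,-0.004],[0,0,0]],[[0,0,-0.006],[0,0,0]],[[0,0,-0.008],[0,0,0]],[[0,0,-0.01],[0,0,0]],[[0,0,-0.012],[0,0,0]]]}}

```text
t: 22.55
position: [0.587, -0.0123, 0.0511]
tcp_rot: [0.605, 0.796, 0.0, 0.0]
wrist_force: [0.7, -0.0, -0.1]
gripper_width: 0.076
```

```bash
python3 - <<'E'
from h import *
im,d,cal=grab('wrist','w23.png'); T=tcp(); s=sense();print(T[:3,3],s['wrist_force'],s['wrist_torque'],s['gripper_width']*94)
cv2.imwrite('pics/c31.png',cv2.cvtColor(cv2.resize(im[130:350,160:380],None,fx=2.7,fy=2.7,interpolation=2),cv2.COLOR_RGB2BGR))
for u,v in [(330,350),(300,270),(200,208),(110,240),(62,330),(90,430),(150,480)]:
  U,V=160+u/2.7,130+v/2.7;print((u,v),ond(cal,U,V,d[int(V),int(U)]).round(4))
E
```

```text
[ 0.58664084 -0.01207656  0.05111979] [-0.2485734  -0.4759512   0.20486726] [-0.06920624  0.05417623 -0.00722721] 6.971365494528391
(330, 350) [ 0.5849 -0.0093  0.0579]
(300, 270) [0.5756 0.0035 0.0547]
(200, 208) [0.5544 0.008  0.0479]
(110, 240) [ 0.539  -0.0037  0.0459]
(62, 330) [ 0.534  -0.024   0.0474]
(90, 430) [ 0.5442 -0.0422  0.0506]
(150, 480) [ 0.5584 -0.047   0.0554]
```

View pics/c31.png

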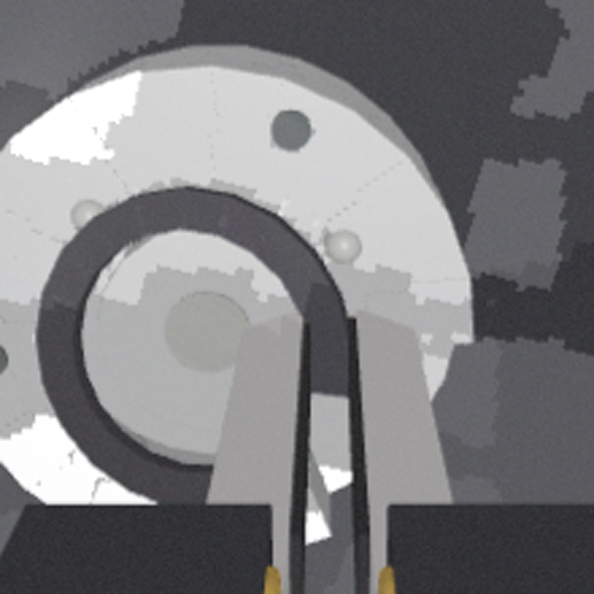

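```bash
python3 - <<'E'
from h import *
rows(down(np.radians(90),[.557,-.228,.16]))
E
```

```text
shift [-0.5002 -0.216  -0.2723] turn [-0.000e+00 -1.000e-04 -2.069e-01] mm 243.63171735009715 deg 74.47802336107928
```

Call:
{"method": "jog_arm", "body": {"steps": [[[0,0,-0.005],[0,0,0]],[[0,0,-0.015],[0,0,0]],[[0,0,-0.035],[0,0,0]],[[0,0,-0.07],[0,0,0]],[[0,0,-0.12],[0,0,0]],[[0,0,-0.18],[0,0,0]],[[0,0,-0.24],[0,0,0]],[[0,0,-0.26],[0,0,0]]]}}

```text
t: 23.4
position: [0.5884, -0.0123, 0.1582]
tcp_rot: [0.605, 0.796, 0.001, 0.002]
wrist_force: [-0.1, 0.3, -0.9]
gripper_width: 0.079
```

```bash
python3 - <<'E'
from h import *
rows(down(np.radians(90),[.557,-.228,.16])); print(sense()['gripper_width']*94)
E
```

```text
shift [-0.4985 -0.2201 -0.0047] turn [ 0.0005  0.0008 -0.2069] mm 217.97991277742418 deg 74.46854285716215
7.425123783615006
```

Call:
{"method": "jog_arm", "body": {"steps": [[[-0.03,-0.01,0],[0,0,-0.015]],[[-0.08,-0.035,0],[0,0,-0.038]],[[-0.15,-0.065,0],[0,0,-0.061]],[[-0.22,-0.1,0],[0,0,-0.084]],[[-0.29,-0.13,0],[0,0,-0.107]],[[-0.36,-0.16,0],[0,0,-0.13]],[[-0.43,-0.19,0],[0,0,-0.153]],[[-0.48,-0.21,0],[0,0,-0.176]]]}}

```text
t: 24.2
position: [0.5565, -0.2214, 0.1544]
tcp_rot: [0.094, 0.996, 0.0, -0.001]
wrist_force: [0.1, 0.5, -0.6]
gripper_width: 0.078
```

Call:
{"method": "jog_arm", "body": {"steps": [[[0,0,0],[0,0,-0.02]],[[0,0,0],[0,0,-0.031]],[[0,0,0],[0,0,-0.031]],[[0,0,0],[0,0,-0.031]],[[0,0,0],[0,0,-0.031]]]}}

```text
t: 24.7
position: [0.5572, -0.2194, 0.1548]
tcp_rot: [-0.0, 1.0, 0.0, -0.0]
wrist_force: [-0.6, -0.7, 0.2]
gripper_width: 0.076
```

```bash
python3 - <<'E'
from h import *
im,d,cal=grab('wrist','w24.png'); T=tcp(); s=sense();print(T[:3,3],np.degrees(np.arctan2(T[1,1],T[0,1])),s['wrist_force'],s['gripper_width']*94)
np.save('d24.npy',d);np.save('T24.npy',cal['camera_from_world'])
for n in ['tray_in','ring_center']:
  for x in place_of('wrist',n)[:2]: print(n,x,onz(cal,*x['location'],.003 if n[0]=='t' else .16))
im,d,cal=grab('side','s24.png')
E
```

```text
[ 0.55729198 -0.2193512   0.15480988] 90.02916104166309 [-0.21111855  0.73926048 -0.93249906] 7.546859668014261
tray_in {'location': [233.9, 189.0], 'p': 0.92} [ 0.55514799 -0.26332066  0.003     ]
```

View pics/w24.png

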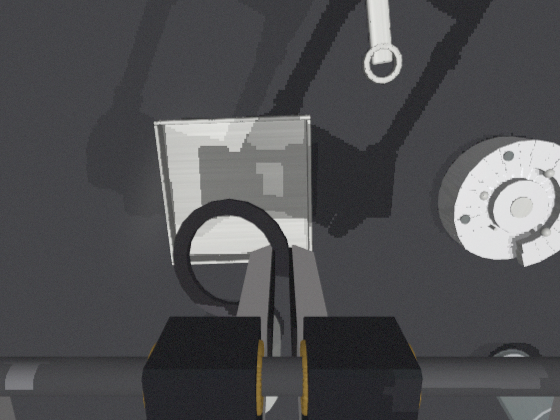

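View pics/s24.png

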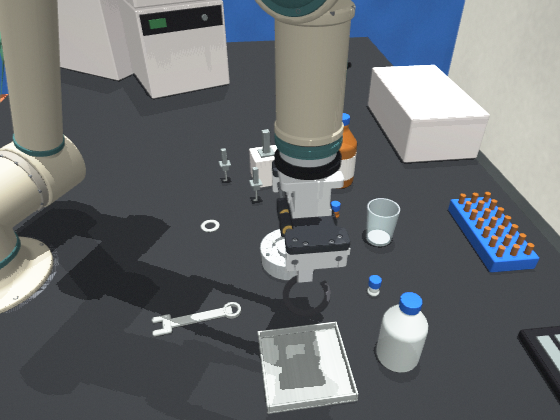

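```bash
python3 - <<'E'
from h import *
cal=calibration('wrist'); cal['camera_from_world']=np.load('T24.npy'); d=np.load('d24.npy')
A=np.array([onz(cal,u,v,.018) for u,v in [(157,122),(310,117)]]);print(A,A.mean(0),np.linalg.norm(A[0]-A[1]))
pts=[]
for v in range(190,312):
  for u in range(165,300):
    if d[v,u]>0:
      p=ond(cal,u+.0,v,d[v,u])
      if .10<p[2]<.19 and u<245 : pts.append(p)
for u in range(245,292):
  for v in range(200,245):
      p=ond(cal,u,v,d[v,u])
      if .10<p[2]<.19: pts.append(p)
pts=np.array(pts);print(len(pts),pts.min(0),pts.max(0),pts.mean(0))
B=np.c_[pts[:,:2]-pts[:,:2].mean(0),np.ones(len(pts))]
for _ in range(3):
  c,*_=np.linalg.lstsq(B,pts[:,2],rcond=None); r=pts[:,2]-B@c; k=abs(r)<.003; B=B[k];pts=pts[k]
print('slope dz/dx,dz/dy',c, 'tilt deg',np.degrees(np.arctan(c[:2])),len(pts),np.std(r))
print(pts.min(0),pts.max(0))
E
```

```text
[[ 0.49427155 -0.32318413  0.018     ]
 [ 0.49011307 -0.19624901  0.018     ]] [ 0.49219231 -0.25971657  0.018     ] 0.12700321868855033
3735 [ 0.5239706  -0.27924859  0.14530327] [ 0.58522058 -0.21700441  0.16180198] [ 0.54927804 -0.25443898  0.15334961]
slope dz/dx,dz/dy [0.13627774 0.21188582 0.15348791] tilt deg [ 7.76033436 11.96322573] 3592 0.0008277976350279407
[ 0.5239706  -0.27924859  0.146356  ] [ 0.58522058 -0.21702014  0.16180198]
```

Call:
{"method": "jog_arm", "body": {"steps": [[[-0.002,-0.01,0.03],[0.01,0.006,0]],[[-0.0055,-0.02,0.09],[0.02,0.012,0]],[[-0.0055,-0.025,0.15],[0.03,0.018,0]],[[-0.0055,-0.025,0.2],[0.033,0.021,0]],[[-0.0055,-0.025,0.237],[0.033,0.021,0]],[[-0.0055,-0.025,0.237],[0.033,0.021,0]],[[-0.0055,-0.025,0.237],[0.033,0.021,0]]]}}

```text
t: 25.6
position: [0.5597, -0.2297, 0.0602]
tcp_rot: [-0.0, 0.992, -0.103, -0.066]
wrist_force: [0.3, 0.4, -0.2]
gripper_width: 0.078
```

```bash
python3 - <<'E'
from h import *
im,d,cal=grab('wrist','w25.png'); T=tcp(); s=sense();print(T.round(4),s['wrist_force'],s['gripper_width']*94)
im,d,cal=grab('side','s25.png')
cv2.imwrite('pics/c32.png',cv2.cvtColor(cv2.resize(im[230:420,230:450],None,fx=3.1,fy=3.1,interpolation=2),cv2.COLOR_RGB2BGR))
t=T.copy(); t[:3,3]=[.5595,-.2295,.010]; rows(t,T)
E
```

```text
[[-0.9915 -0.014  -0.1292  0.5601]
 [ 0.013   0.9785 -0.2058 -0.23  ]
 [ 0.1293 -0.2058 -0.97    0.061 ]
 [ 0.      0.      0.      1.    ]] [-0.16700205  0.21467485 -0.24955244] 7.156510849608108
shift [-0.0149  0.0275  0.1235] turn [0. 0. 0.] mm 50.96916194151144 deg 0.0
```

View pics/w25.png

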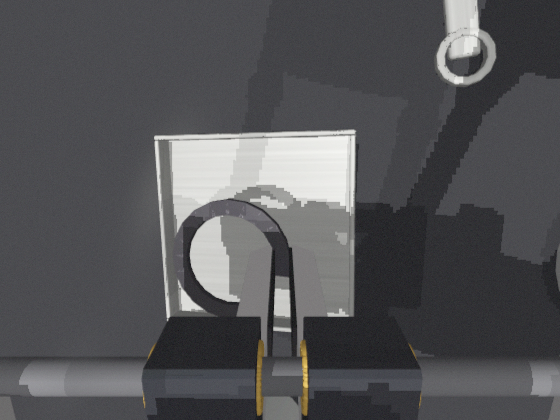

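View pics/c32.png

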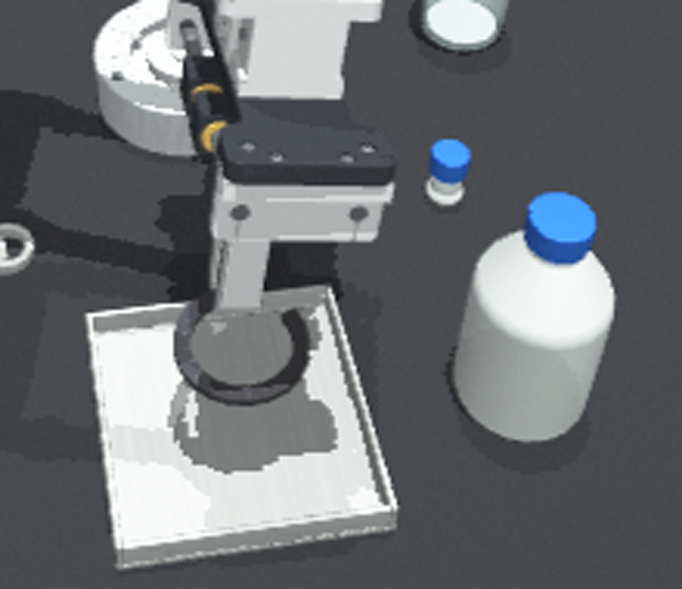

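```bash
python3 - <<'E'
from h import *
T=tcp();print(T[:3,3])
for z in (.03,.0105):
  t=T.copy(); t[:3,3]=[.5585,-.238,z]; rows(t,T)
E
```

```text
[ 0.56029638 -0.23013955  0.0613196 ]
shift [-0.0059 -0.003   0.0806] turn [0. 0. 0.] mm 32.34086042455478 deg 0.0
shift [-0.0121  0.007   0.1279] turn [0. 0. 0.] mm 51.455280006954 deg 0.0
```

Call:
{"method": "jog_arm", "body": {"steps": [[[-0.002,-0.003,0.025],[0,0,0]],[[-0.004,-0.003,0.055],[0,0,0]],[[-0.006,-0.003,0.08],[0,0,0]],[[-0.008,0,0.1],[0,0,0]],[[-0.01,0.004,0.115],[0,0,0]],[[-0.012,0.007,0.126],[0,0,0]],[[-0.012,0.007,0.126],[0,0,0]]]}}

```text
t: 26.4
position: [0.5573, -0.237, 0.0092]
tcp_rot: [-0.001, 0.992, -0.103, -0.066]
wrist_force: [-0.1, -0.3, -0.6]
gripper_width: 0.078
```

```bash
python3 - <<'E'
from h import *
T=tcp(); s=sense();print(T[:3,3].round(4),s['wrist_force'],s['gripper_width']*94)
im,d,cal=grab('side','s26.png')
cv2.imwrite('pics/c33.png',cv2.cvtColor(cv2.resize(im[230:420,230:450],None,fx=3.1,fy=3.1,interpolation=2),cv2.COLOR_RGB2BGR))
E
```

```text
[ 0.5573 -0.237   0.0092] [-0.09517252 -0.31189205 -0.62607877] 7.364380109609595
```

View pics/c33.png

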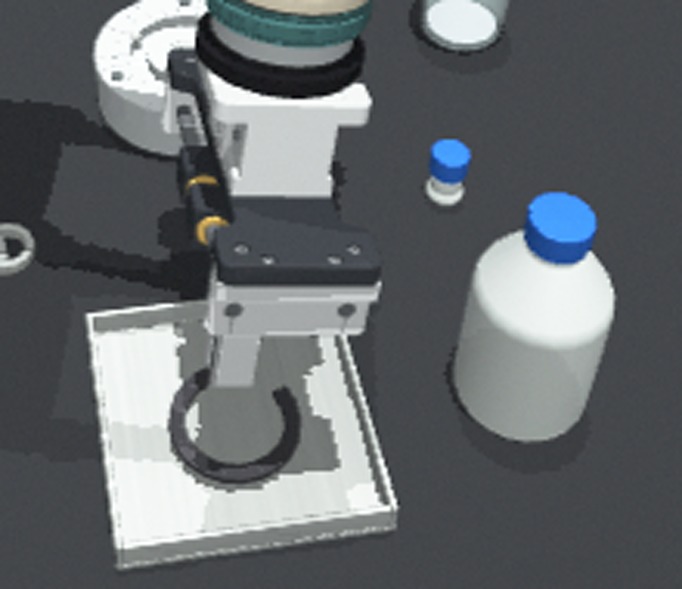

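Call:
{"method": "jog_arm", "body": {"steps": [[[0,0,0],[0,0,0]],[[0,0,0],[0,0,0]],[[0,0,0],[0,0,0]],[[0,0,0],[0,0,0]]], "grip": 22}}

```text
t: 26.85
position: [0.5579, -0.2374, 0.0103]
tcp_rot: [-0.0, 0.992, -0.104, -0.065]
wrist_force: [-0.0, 1.4, 0.2]
gripper_width: 0.233
```

Call:
{"method": "jog_arm", "body": {"steps": [[[0,0,-0.02],[0,0,0]],[[0,0,-0.05],[0,0,0]],[[0,0,-0.1],[0,0,0]],[[0,0,-0.2],[0,0,0]],[[0,0,-0.3],[-0.015,-0.01,0]],[[0,0,-0.4],[-0.033,-0.021,0]],[[0,0,-0.45],[-0.033,-0.021,0]],[[0,0,-0.45],[-0.033,-0.021,0]]]}}

```text
t: 27.65
position: [0.5832, -0.2017, 0.1898]
tcp_rot: [0.0, 1.0, -0.002, 0.004]
wrist_force: [-0.5, -0.5, -0.6]
gripper_width: 0.237
```

```bash
python3 - <<'E'
from h import *
im,d,cal=grab('wrist','w27.png'); T=tcp(); s=sense();print(T[:3,3].round(4),s['wrist_force'])
cv2.imwrite('pics/side_end.png',cv2.cvtColor(get_image('side')[0],cv2.COLOR_RGB2BGR))
im2,d2,c2=grab('top','top_end.png')
# ring heights
g=cv2.cvtColor(im,cv2.COLOR_RGB2GRAY)
print(d.shape)
np.save('d27.npy',d);np.save('T27.npy',cal['camera_from_world'])
E
```

```text
[ 0.5819 -0.2008  0.187 ] [ 0.19262137 -0.01904843 -0.90468106]
(420, 560)
```

View pics/w27.png

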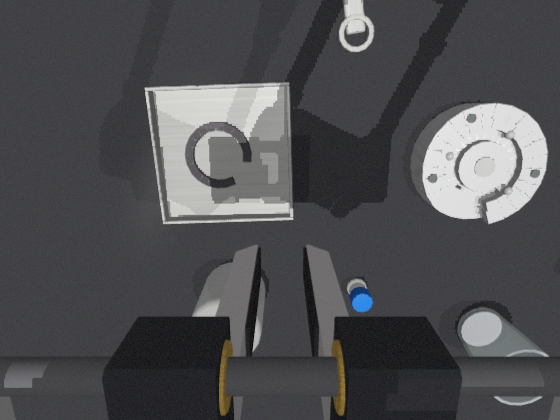

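View pics/side_end.png

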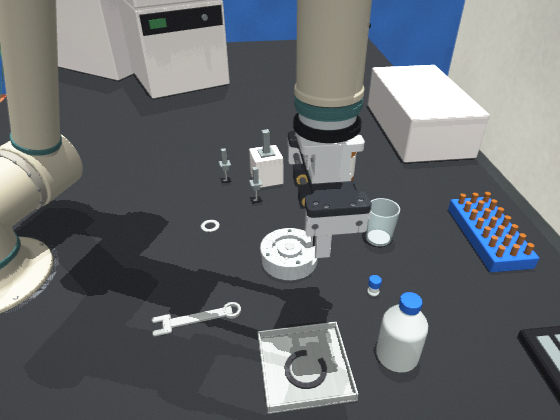

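```bash
python3 - <<'E'
from h import *
im,d,cal=grab('wrist','w28.png'); g=cv2.cvtColor(im,cv2.COLOR_RGB2GRAY)
# ring pixels: dark inside tray interior
P=[];Q=[]
for v in range(100,205):
  for u in range(170,275):
    p=ond(cal,u,v,d[v,u])
    if g[v,u]<60: P.append(p)
    elif g[v,u]>120: Q.append(p)
P=np.array(P);Q=np.array(Q)
print(len(P),P[:,2].min(),P[:,2].max(),np.percentile(P[:,2],[5,50,95]),P.min(0),P.max(0),'floor',np.median(Q[:,2]))
c,*_=np.linalg.lstsq(np.c_[P[:,:2],np.ones(len(P))],P[:,2],rcond=None);print('tilt',np.degrees(np.arctan(c[:2])))
s=sense();print(s['t'],np.abs(s['dq']).max())
job_done()
E
```

```text
364 0.0033519295829768647 0.3641872652453614 [0.00592037 0.00789799 0.00918572] [ 0.49655784 -0.2889073   0.00335193] [ 0.58737328 -0.20032924  0.36418727] floor 0.0041302588125524675
tilt [-24.20246145   3.55797674]
27.85 0.013540485439348174
the job is handed in; nothing more can be done
```

The ring is out of the housing and lying in the steel tray, the pick is back upright in its stand, and I handed the job in at about 27.9 s of the 67 s allowed.

- **Prying:** I used the largest pick, the one in the white stand. I put its toe about 6 mm under the ring end and lifted slowly. At the top of the lift, the middle of the ring end stood about 12 mm above the housing's top face by my depth estimate. When I lowered the pick 2.8 mm further, the ring stayed where it was, so it was propped on the bead. The wrist force I read while prying was about 3 N.
- **Returning the pick:** I lowered it into the stand and let go. The wrist and side pictures showed it upright with its flange on the stand's top.
- **Taking out the ring:** I pinched the band near the pried end and drew it up slowly, giving way sideways when about 2–4 N of side force showed. I then levelled it over the tray and let it go a few millimetres above the floor.

**Last checks:** the wrist and side pictures show the ring flat inside the tray, clear of the walls. Most depth readings on the ring (5th to 95th percentile) were 6–9 mm, which matches a 4 mm ring on the 3 mm floor. The other things on the bench looked unmoved in the side picture.

**Check that disagreed:** the automatic tilt fit returned a meaningless −24°. At least one pixel in it was not on the ring, reading a height of 0.36 m, and I did not redo the fit. The flatness therefore rests on the depth spread and the pictures.

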